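Refit a coffee grinder: grounds tray in, upper burr meshed and held down

ROBOT

A 6-joint arm with a two-finger parallel gripper is mounted at the origin on the work surface. World frame = base frame: x ahead of the robot, y to its left, z up, the work surface at z = 0. Lengths are in mm, angles in degrees, forces in N, time in s.
With the tool pointing down it reaches from about 375 to 975 mm from the base axis. Payload 3.8 kg.
Tool frame: the origin (TCP) lies between the finger pads; the fingertips stand 22 mm ahead of it and the grasp point (between the pads) lies 3 mm ahead of it; z points along the fingers, x is the direction in which the jaws open and shut, and the axes are right-handed (so a half turn about z gives the same grasp; the last joint's range is limited). The gripper opens to 85 mm and grips with 20 to 120 N. Pads are 22 mm wide; open, the fingers measure 114 mm over their backs; the gripper's body (76 mm by 85 mm) begins 54 mm behind the grasp point. The pads swing forward as they close: fully open they stand 13 mm farther back than shut.
Start: joints at [-66.515, 15.12, 91.902, -0, 72.978, -2.114], TCP at [291.649, -608.735, 253.28] pointing down, gripper open.
Joint ranges: [-150.88, 150.88], [-54.13, 125.18], [17.81, 147.31], [-75.09, 255.09], [0, 152.58], [-146.25, 146.25]. Speed limits (degrees/s): [147.25, 147.25, 180, 180, 180, 180].

INTERFACE

Orientations are given as a 3x3 rotation matrix whose columns are the frame's x, y, z axes.
In Python, from plant import read_state, optics, job gives the robot as it stands.
- The arm moves only by the tool play_rows, never from a script. Its argument "targets" is a list of rows, each an object of numbers: "fingers": the finger opening in m, from 0 to 0.0854; "tx", "ty", "tz": the shift along the world's x, y, z in m; "twist": the turn about the world's z in degrees. In form: [{"fingers": .., "tx": .., "ty": .., "tz": .., "twist": ..}, ...]. A call has 1 to 12 rows; each row shifts and turns the pose as measured when the row begins; what a row does not reach is not made up. A row lasts 1/12 s, in which the tool goes at most 41.7 mm and 7.16 degrees, less where a joint would pass 70% of its speed; a pose out of reach is approached as far as the arm can. A call with a gripper value outside its range is refused whole. The fingers move at their own pace and stop on an object; the grip force is fixed at half the most. Time passes only in rows, so rows that do not move let the fingers close. It gives the time, the measured TCP pose, the force and the opening at its end, in the units of the state.
- read_state(): the state, without advancing time (a new reading comes with each control period).
- optics.read_camera(name): name is "scene" or "top" or "wrist"; returns the picture (480x640x3 uint8, blue, green, red); there is no depth.
- optics.calibration(name): a dict with "fx", "fy", "cx", "cy" (pixels), "k1" (the pictures are not rectified: a ray, as slopes to the right and down, at radius r is drawn at 1 + k1 r^2 times it, then the intrinsics apply), "rvec" (rotation vector, rad) and "tvec" (3), from world to camera coordinates, as OpenCV has them; the wrist camera has in their place "T_tool_cam" (4x4, takes a point from camera to tool coordinates, whose origin is the TCP and whose axes are the tool frame's). Camera axes: x right, y down, z forward; pixel columns grow to the right and rows downward; lengths in mm; the calibration is good to about 2 mm. A picture is of the moment at which its call begins: read the wrist's pose just before it. calibration takes no time and is no camera call.
- job.sign_off(): hands the job in, once; it reports no verdict.
The state is a dict: "t": time; "joints": joint angles; "dq": joint speeds; "joint_efforts": joint torques, N m; "position": TCP position; "ee_rot": TCP orientation; "contact_force": force on the tool from outside, world axes, zero at the start; "moment": the same for the moment, N m; "opening": finger opening in mm.
Only numpy, scipy, OpenCV 4.12 (cv2) and the standard library are available. Lean on these libraries where they do the work, as an engineer would, in place of code of your own. Each camera call takes 0.05 s, during which the arm holds its last target.

TASK

Put the coffee grinder back together: slide the grounds tray, with its little cup standing in it, all the way into the slot at the foot of the grinder. Then lower the upper burr, cross-shaped foot first, into the collar on top, turning it until its splines mesh, and press it fully home against the spring so that its flange is flush on the collar; finish while still holding it pressed down there, because it springs up when let go. Keep the cup upright and leave the other things on the counter where they are.

Things in the scene. Friction and masses are not known exactly. Their poses are not given: they have to be found in the camera images.
- grinder: the grinder, fixed to the counter: black plinth 200 mm deep (x), 146 mm wide (y) and 80 mm high, with a brushed steel body 130 mm wide above it, set back 60 mm from the plinth's front, up to 175 mm. Origin: centre of its underside. Its front, with the tray slot, faces its own -x; z is up.
- slot (a point): where the tray's centre point lies when the tray is fully in (20 mm above the counter), in the slot in the plinth's front face. The tray goes in along this frame's +x and then has the same x axis. The slot is 108 mm wide between straight sides, 68 mm high, with flared jambs that reach about 25 mm before the front face; it has no floor, so the tray slides on the counter; it ends at a stop. The plinth's front face is 65 mm towards -x from this point.
- tray_centre (a point): the loose steel grounds tray, about 0.25 kg: pan 130 mm long (x), 100 mm wide (y), rim 14 mm high, standing on the counter. This point is 20 mm above the centre of its underside. Its upright finger fin sticks out from its -x end; its +x end goes into the slot first.
- tray_fin (a point): grasp point on the tray's black finger fin, 105 mm from the tray's centre towards its -x end and 34 mm above its underside. The fin runs along x: 70 mm long, 14 mm thick (y), its top 52 mm above the underside. It stays outside the slot.
- cup_centre (a point): the loose small steel cup, 68 mm across and 42 mm high, standing in the middle of the tray; centre, half-way up. It has 5 to 10 mm of play there.
- burr_centre (a point): the loose upper burr carrier, steel, about 0.25 kg, 66 mm high, standing on its foot; this point is on its axis 32 mm above its underside. From below: a cross-shaped foot 24 mm high (four splines along its x and y axes, 40 mm tip to tip, each 11 mm wide, tapered over the lowest 5 mm); a round flange 72 mm across, from 24 to 30 mm; a flat finger bar along its x axis, 46 mm long, 14 mm thick (y), from 30 to 66 mm. The four splines are alike, so any quarter turn fits.
- burr: the same burr carrier; origin at the centre of its underside
- collar_mouth (a point): centre of the top face of the collar on top of the grinder, on its axis, 201 mm above the counter. The collar is a knurled ring 84 mm across with a cross-shaped socket whose slots are 14 mm wide and run along this frame's x and y axes. It can be turned about z, stiffly, and starts at any angle. When the burr is fully home its flange lies on this face, its underside 24 mm below it (burr centre 8 mm above it).
- spring_seat (a joint): sprung seat at the bottom of the collar's socket, 0 when up (its top 16 mm below the collar's top face), in m downwards: 0.008 when the burr is fully home. It pushes up with 3.6 N at 0 and 10.8 N at 0.008, more than the burr's weight.
- hopper_lid: bystander: round black lid 84 mm across with a small knob, 22 mm high; origin under its centre
- hopper: bystander: the clear bean hopper, 144 mm across and 150 mm high; origin under its centre
- squeeze0: bystander: white squeeze bottle, 54 mm across, 165 mm high; origin under its centre
- squeeze1: bystander: a second white squeeze bottle of the same size
- sugar_jar: bystander: glass jar with a steel cap, 72 mm across, 110 mm high; origin under its centre
- cup_stack: bystander: stack of white paper cups, 88 mm across, 186 mm high; origin under its centre
- spoon: bystander: a spoon, 160 mm long, lying along its x axis
- brush: bystander: a cleaning brush, 170 mm long, lying along its x axis
Things that resemble listed ones, but are neither listed nor needed, are in the scene too. What is shaped like the burr but green or red is not meant.

How it is judged:
By the outcome, as a careful person would: the job done as asked, in the order asked, and still so for the second after the job is handed in, while the arm keeps its last pose, push and grip.
It also fails if it takes over 70 s, if anything falls off the work surface, if the arm or the gripper's body presses on something with over 40 N, if the wrist force passes 120 N, or if a joint passes its speed limit or range.

## Working session

There is one attempt and no reset: what is moved stays moved. The work goes in short steps, Python scripts to look and compute and a tool call to move; the robot and the scene stay as the last step left them, time stands still between calls to the robot, and variables do not carry over. Pictures are saved under pics/ and viewed, and the job is handed in when it is done.

Besides the shell and the picture viewer there is one more tool, called after "Request:" by a JSON object that holds its "op" and its "data", one argument or row to a line. play_rows: Moves the arm, as the interface text tells. Its arguments: {"type":"object","properties":{"targets":{"type":"array"}},"required":["targets"]}

```bash
ls; mkdir -p pics
python3 - <<'E'
from plant import read_state, optics, job
import cv2
s=read_state();print(s)
for n in ["scene","top","wrist"]:
    im=optics.read_camera(n);cv2.imwrite(f"pics/{n}0.png",im)
    print(n,optics.calibration(n))
E
```

```text
pics
{'t': 0.0, 'joints': array([-6.65133311e+01,  1.51697894e+01,  9.19820829e+01, -8.98912906e-05,
        7.29766036e+01, -2.11410895e+00]), 'dq': array([-0.05974646, -0.07207831,  0.06445905, -0.06073917,  0.06691965,
       -0.00237621]), 'joint_efforts': array([ 2.14755033e-03, -5.15109265e+01, -3.67307746e+01,  1.77837410e-04,
        1.29146985e-02, -2.13239832e-05]), 'position': array([ 291.39239329, -608.10576046,  251.94673285]), 'ee_rot': array([[ 4.32097406e-01, -9.01826497e-01, -8.95022305e-04],
       [-9.01824157e-01, -4.32098325e-01,  2.05595662e-03],
       [-2.24085379e-03, -8.12207848e-05, -9.99997486e-01]]), 'contact_force': array([-0.35019256,  0.50419323, -0.20847299]), 'moment': array([-0.02257128, -0.03617908,  0.05256113]), 'opening': 85.22138551940455}
scene {'fx': 464.3442114640337, 'fy': 464.3442114640337, 'cx': 324.4473742479563, 'cy': 243.54223713689947, 'k1': -0.07532051703864891, 'rvec': array([ 1.88023727,  1.46963301, -0.63859996]), 'tvec': array([-136.05837981, -233.35733458, 1830.61240058])}
top {'fx': 559.913456597953, 'fy': 559.913456597953, 'cx': 325.48745185992186, 'cy': 239.5849879422506, 'k1': -0.10135051271393967, 'rvec': array([ 2.13264763, -2.15818432,  0.13854146]), 'tvec': array([  25.78460538,  523.14861095, 1453.86018517])}
wrist {'fx': 357.8081524146216, 'fy': 357.8081524146216, 'cx': 316.4032083497083, 'cy': 241.17622292739233, 'k1': -0.02096861127400897, 'T_tool_cam': array([[ 9.99999694e-01, -3.64472103e-04, -6.92342913e-04,
         2.84411320e-01],
       [ 5.41600028e-04,  9.61060598e-01,  2.76337174e-01,
        -6.95382604e+01],
       [ 5.64666302e-04, -2.76337465e-01,  9.61060501e-01,
        -1.22666880e+02],
       [ 0.00000000e+00,  0.00000000e+00,  0.00000000e+00,
         1.00000000e+00]])}
```

View pics/scene0.png

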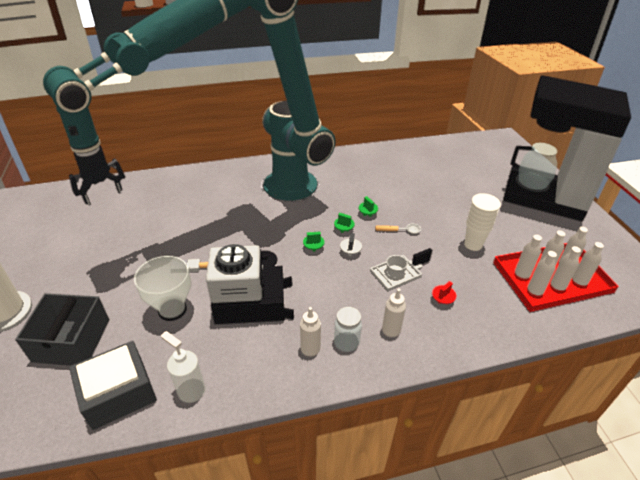

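View pics/top0.png

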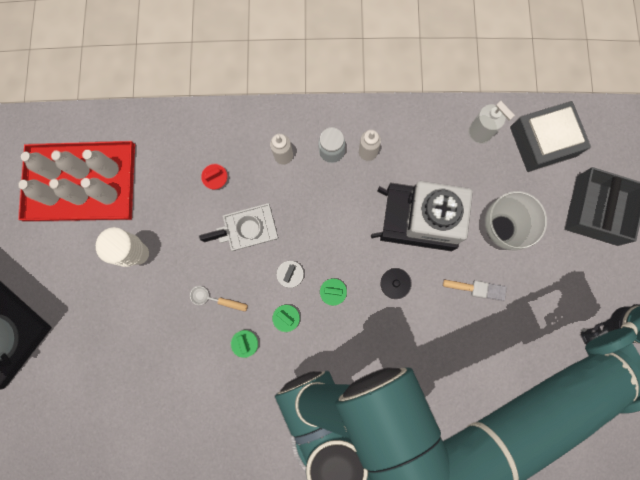

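View pics/wrist0.png

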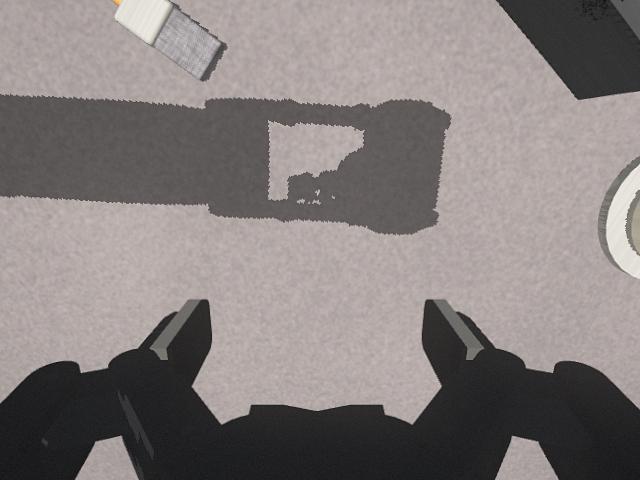

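The top view shows the tray at about (249,228) with its fin at (213,236), and the grinder at (428,215) with its collar at (444,208). Candidates for the burr are the steel one at (290,274), green ones at (333,291), (286,318) and (245,343), and a red one at (215,177). I choose the steel one. Next come close crops and helpers.

```bash
cat > h.py <<'E'
import numpy as np, cv2
from plant import read_state, optics, job
def cam(name,st=None):
    c=optics.calibration(name)
    K=np.array([[c['fx'],0,c['cx']],[0,c['fy'],c['cy']],[0,0,1]]);D=np.array([c['k1'],0,0,0.])
    if name=='wrist':
        T=np.eye(4);T[:3,:3]=st['ee_rot'];T[:3,3]=st['position'];T=T@c['T_tool_cam']
        R=T[:3,:3].T;t=-R@T[:3,3]
    else: R=cv2.Rodrigues(c['rvec'])[0];t=c['tvec']
    return K,D,R,t
def ray(cm,px):
    K,D,R,t=cm
    u=cv2.undistortPoints(np.array([[px]],float),K,D).ravel()
    d=R.T@np.array([u[0],u[1],1]);return -R.T@t,d/np.linalg.norm(d)
def onz(cm,px,z):
    o,d=ray(cm,px);return o+d*(z-o[2])/d[2]
def tri(obs):
    A=np.zeros((3,3));b=np.zeros(3);L=[]
    for cm,px in obs:
        o,d=ray(cm,px);P=np.eye(3)-np.outer(d,d);A+=P;b+=P@o;L.append((o,P))
    x=np.linalg.solve(A,b);return x,[float(np.linalg.norm(P@(x-o))) for o,P in L]
def proj(cm,p):
    K,D,R,t=cm
    return cv2.projectPoints(np.array(p,float).reshape(-1,3),cv2.Rodrigues(R)[0],t,K,D)[0].reshape(-1,2)
def crop(im,x0,y0,w,h,k,fn):
    cv2.imwrite(fn,cv2.resize(im[y0:y0+h,x0:x0+w],None,fx=k,fy=k,interpolation=cv2.INTER_CUBIC))
E
python3 - <<'E'
from h import *
im=cv2.imread('pics/top0.png');crop(im,190,190,130,100,6,'pics/t_a.png');crop(im,365,170,130,100,6,'pics/t_b.png')
im=cv2.imread('pics/scene0.png');crop(im,300,220,150,90,5,'pics/s_a.png');crop(im,190,230,120,100,6,'pics/s_b.png')
t=cam('top')
for n,p,z in [('tray',(249,228),14),('fin',(213,236),52),('burr',(290,273),30),('collar',(444,208),201),('plinth',(400,215),80)]: print(n,onz(t,p,z).round(1))
E
```

```text
tray [560.9 227.3  14. ]
fin [534.6 317.6  52. ]
burr [435.9 114.8  30. ]
collar [ 573.1 -265.9  201. ]
plinth [ 579.4 -175.3   80. ]
```

View pics/t_a.png

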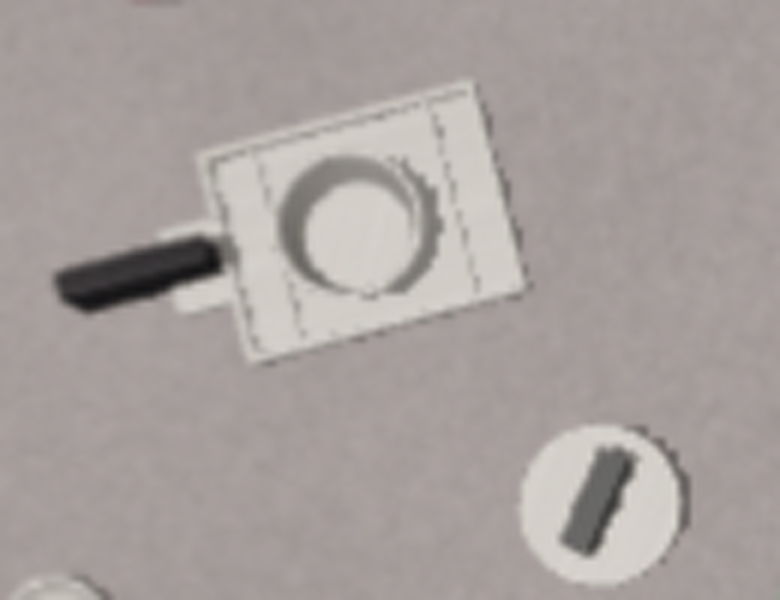

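View pics/t_b.png

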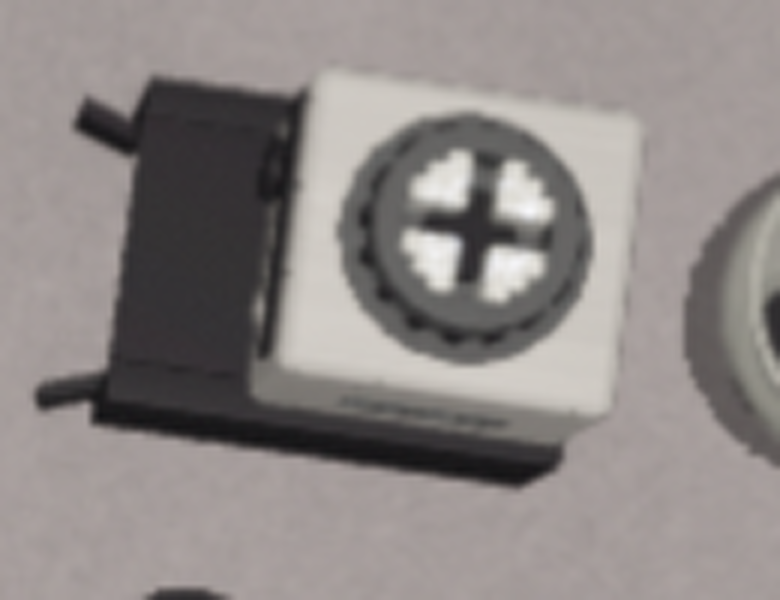

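View pics/s_a.png

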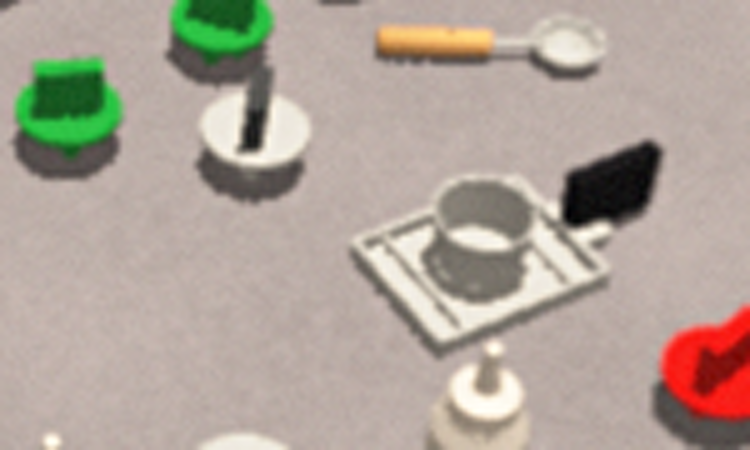

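View pics/s_b.png

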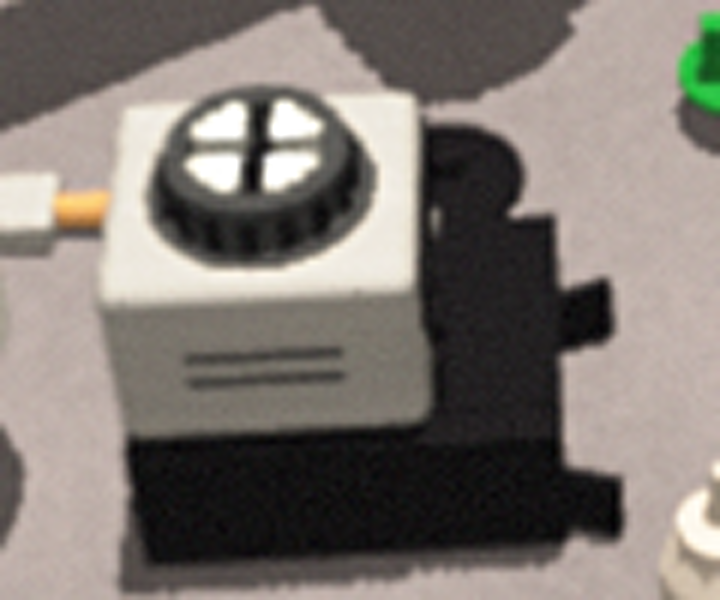

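Run:
```python
from h import *
t=cam('top');s=cam('scene')
ta=lambda c:((c[0]+.5)/6-.5+190,(c[1]+.5)/6-.5+190)
tb=lambda c:((c[0]+.5)/6-.5+365,(c[1]+.5)/6-.5+170)
sa=lambda c:((c[0]+.5)/5-.5+300,(c[1]+.5)/5-.5+220)
sb=lambda c:((c[0]+.5)/6-.5+190,(c[1]+.5)/6-.5+230)
cs=np.array([onz(t,ta(c),14) for c in [(202,153),(472,82),(527,291),(250,361)]])
print('tray',cs.round(1),cs.mean(0).round(1))
d=cs[1]+cs[2]-cs[0]-cs[3];print('yaw',np.degrees(np.arctan2(d[1],d[0])),np.linalg.norm(d)/2)
for a,b in [((527,291),(350,240)),((472,82),(440,350)),((202,153),(607,270))]: print(tri([(t,ta(a)),(s,sa(b))]))
f=np.array([onz(t,ta(c),52) for c in [(75,290),(215,252)]]);print('fin',f.round(1))
print('burr',onz(t,ta((603,505)),30).round(1),onz(s,sa((255,128)),30).round(1))
b=np.array([onz(t,ta(c),66) for c in [(622,450),(576,550)]]);d=b[0]-b[1];print(b.round(1),np.degrees(np.arctan2(d[1],d[0])))
print('burr bar tri',tri([(t,ta((599,502))),(s,sa((262,75)))]))
print('collar',onz(t,tb((480,227)),201).round(1),onz(s,sb((255,148)),201).round(1),tri([(t,tb((480,227))),(s,sb((255,148)))]))
for n,p,q in [('x',(415,218),(548,238)),('y',(488,160),(466,290))]:
  a=onz(t,tb(p),190);c=onz(t,tb(q),190);d=c-a;print(n,np.degrees(np.arctan2(d[1],d[0])))
k=np.array([onz(t,tb(c),175) for c in [(322,72),(643,118),(612,412),(265,375)]]);print(k.round(1),k.mean(0))
d=k[1]+k[2]-k[0]-k[3];print('gyaw',np.degrees(np.arctan2(d[1],d[0])))
```

```text
tray [[597.7 298.4  14. ]
 [628.8 175.1  14. ]
 [532.3 149.8  14. ]
 [502.  275.2  14. ]] [565.2 224.6  14. ]
yaw -76.12963393642362 128.09707991713285
(array([532.11341485, 149.99130206,  15.81180099]), [0.3434330181305312, 0.34343301813056754])
(array([629.65060519, 175.61256308,   9.86149535]), [0.08250331323580984, 0.08250331323570775])
(array([597.04646413, 297.94089687,  17.78024389]), [0.2560223589019859, 0.2560223589021369])
fin [[529.8 346.8  52. ]
 [546.  284.6  52. ]]
burr [433.9 114.6  30. ] [431.6 117.2  30. ]
[[454.9 103.7  66. ]
 [411.8 123.7  66. ]] -24.94864739937014
burr bar tri (array([432.40989615, 115.80220337,  76.5330322 ]), [2.965628254523901, 2.965628254523926])
collar [ 574.5 -267.4  201. ] [ 574.9 -265.3  201. ] (array([ 574.65157877, -266.30399601,  201.09519631]), [1.058619316905003, 1.0586193169050164])
x -99.29608200946755
y 168.0975000189878
[[ 644.8 -210.7  175. ]
 [ 624.3 -342.1  175. ]
 [ 503.1 -323.4  175. ]
 [ 519.9 -183.1  175. ]] [ 573.03496477 -264.81747857  175.        ]
gyaw -97.82374399201497
```

Request:
{"op": "play_rows", "data": {
  "targets": [
    {"fingers":0.085,"tx":0.015,"ty":0.02,"tz":0.03,"twist":4.7},
    {"fingers":0.085,"tx":0.02,"ty":0.03,"tz":0.02,"twist":4.7},
    {"fingers":0.085,"tx":0.024,"ty":0.033,"tz":0.01,"twist":4.7},
    {"fingers":0.085,"tx":0.024,"ty":0.033,"tz":0.01,"twist":4.7},
    {"fingers":0.085,"tx":0.024,"ty":0.033,"tz":0.01,"twist":4.7},
    {"fingers":0.085,"tx":0.024,"ty":0.033,"tz":0,"twist":4.7},
    {"fingers":0.085,"tx":0.024,"ty":0.033,"tz":0,"twist":4.7},
    {"fingers":0.085,"tx":0.024,"ty":0.033,"tz":0,"twist":4.7},
    {"fingers":0.085,"tx":0.024,"ty":0.033,"tz":0,"twist":4.7},
    {"fingers":0.085,"tx":0.024,"ty":0.033,"tz":0,"twist":4.7},
    {"fingers":0.085,"tx":0.024,"ty":0.033,"tz":0,"twist":4.7},
    {"fingers":0.085,"tx":0.024,"ty":0.033,"tz":0,"twist":4.7}
  ]
}}

```text
t: 1.15
position: [563.2, -221.2, 329.5]
ee_rot: [[0.994, -0.108, -0.008], [-0.108, -0.994, -0.003], [-0.008, 0.004, -1.0]]
contact_force: [1.1, -0.6, -0.2]
opening: 85.3
```

```bash
cat > snap.py <<'E'
import sys,pickle
from h import *
n=sys.argv[1]
s=read_state();im=optics.read_camera('wrist');s2=read_state()
cv2.imwrite(f'pics/{n}.png',im)
p=s['position'];R=s['ee_rot']
pickle.dump(dict(position=p,ee_rot=R),open(f'pics/{n}.pkl','wb'))
print(s['t'],p.round(1),s2['position'].round(1),'yaw',np.degrees(np.arctan2(R[1,0],R[0,0])).round(2),'F',s['contact_force'].round(1),'M',s['moment'].round(2),'op',round(s['opening'],1))
E
python3 snap.py w1
```

```text
1.15 [ 563.2 -221.2  329.5] [ 567.2 -214.5  329.2] yaw -6.2 F [ 1.1 -0.6 -0.2] M [-0.   -0.01 -0.04] op 85.3
```

View pics/w1.png

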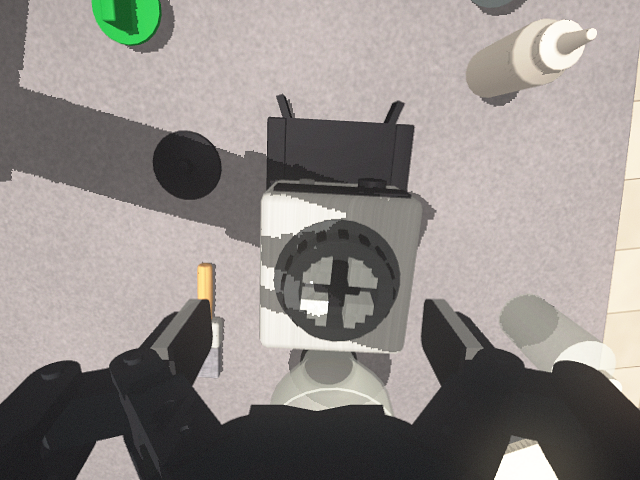

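Request:
{"op": "play_rows", "data": {
  "targets": [
    {"fingers":0.085,"tx":0.01,"ty":0.03,"tz":0,"twist":0},
    {"fingers":0.085,"tx":0.01,"ty":0.03,"tz":0,"twist":0},
    {"fingers":0.085,"tx":0.01,"ty":0.02,"tz":0,"twist":0},
    {"fingers":0.085,"tx":0,"ty":0,"tz":0,"twist":0}
  ]
}}

```text
t: 1.53
position: [599.3, -127.4, 327.2]
ee_rot: [[0.995, -0.095, -0.007], [-0.094, -0.996, 0.005], [-0.007, -0.004, -1.0]]
contact_force: [-0.7, 1.0, 0.2]
opening: 85.0
```

```bash
python3 snap.py w2
```

```text
1.5333 [ 599.3 -127.4  327.2] [ 598.5 -129.   327.1] yaw -5.42 F [-0.7  1.   0.2] M [-0.03 -0.06  0.04] op 85.0
```

View pics/w2.png

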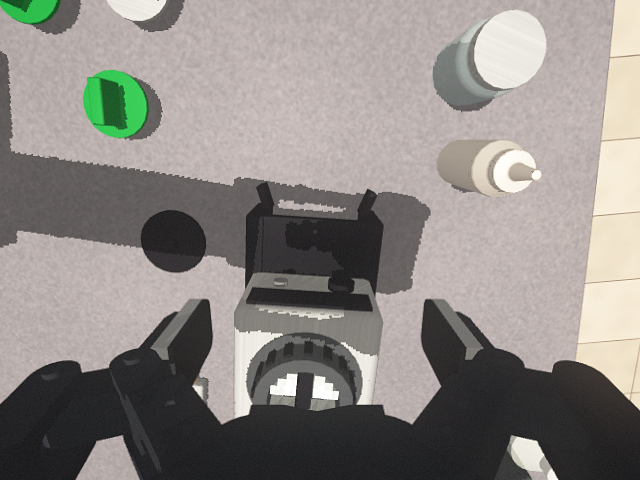

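```bash
cat >> h.py <<'E'
import pickle
def wc(n): return cam('wrist',pickle.load(open(f'pics/{n}.pkl','rb')))
def yaw(a,b): return float(np.degrees(np.arctan2(b[1]-a[1],b[0]-a[0])))
E
python3 - <<'E'
from h import *
for n,x,y,w,h in [('w1',240,80,200,150),('w2',230,170,170,130)]:
    im=cv2.imread(f'pics/{n}.png');crop(im,x,y,w,h,4,f'pics/{n}c.png')
im=cv2.imread('pics/w1.png');crop(im,250,200,170,150,4,'pics/w1d.png')
E
```

```text
(no output)
```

View pics/w1c.png

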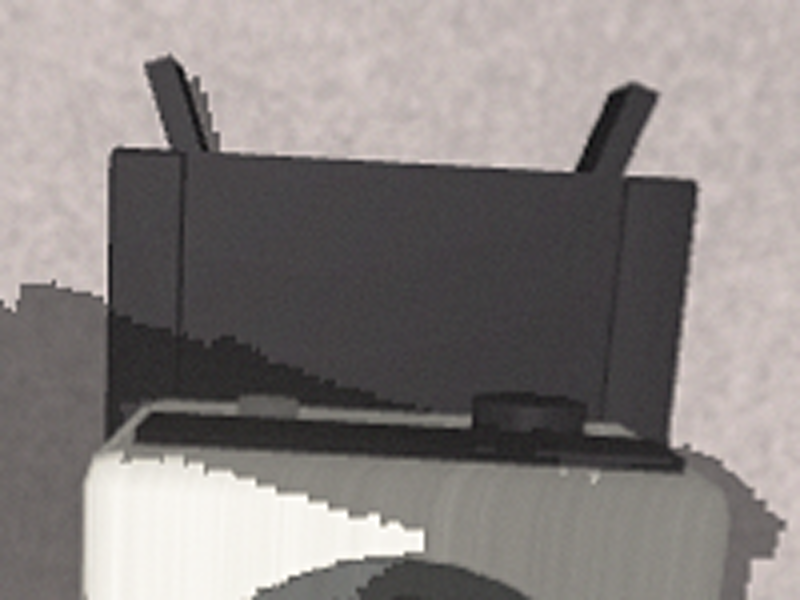

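View pics/w2c.png

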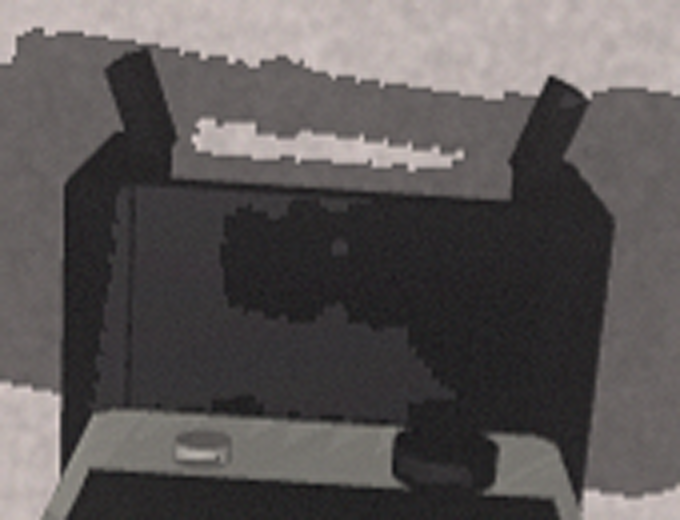

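View pics/w1d.png

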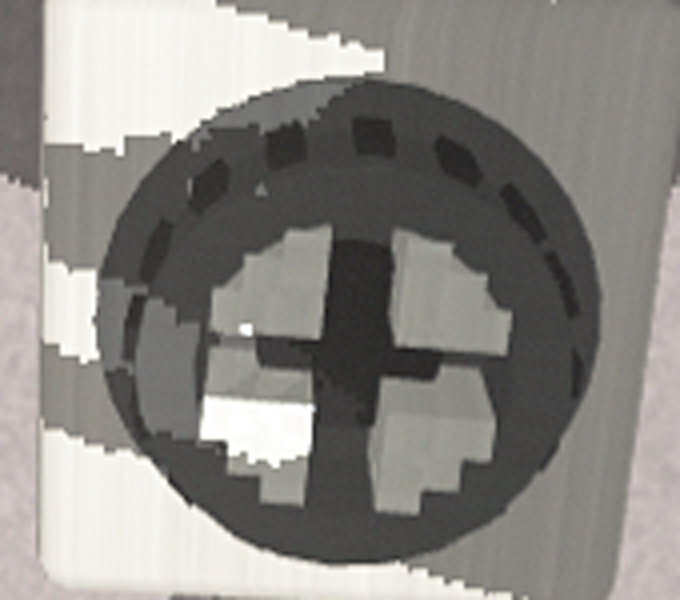

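Run:
```python
from h import *
c1=wc('w1');c2=wc('w2')
f=lambda p,o,k=4:((p[0]+.5)/k-.5+o[0],(p[1]+.5)/k-.5+o[1])
A=lambda p:f(p,(240,80));B=lambda p:f(p,(230,170));C=lambda p:f(p,(250,200))
L1,R1=A((112,149)),A((697,181));L2,R2=B((65,186))if 0 else B((118,184)),B((0,0))
l=onz(c1,L1,80);r=onz(c1,R1,80);print(l.round(1),r.round(1),'yaw y',yaw(r,l),np.linalg.norm(l-r))
l2=onz(c2,B((66,186)),80);r2=onz(c2,B((613,219)),80);print(l2.round(1),r2.round(1),yaw(r2,l2))
print(tri([(c1,L1),(c2,B((66,186)))]),tri([(c1,R1),(c2,B((613,219)))]))
print(tri([(c1,L1),(c2,B((118,184)))]))
# jamb tips tops
print('jamb', [onz(c1,A(p),68).round(1) for p in [(160,60),(640,90)]])
a=onz(c1,C((362,228)),201);b=onz(c1,C((341,510)),201);print('v',yaw(a,b))
a=onz(c1,C((210,333)),201);b=onz(c1,C((507,355)),201);print('h',yaw(a,b))
a=onz(c1,C((331,228)),201);b=onz(c1,C((305,507)),201);print('v',yaw(a,b))
a=onz(c1,C((394,228)),201);b=onz(c1,C((376,512)),201);print('v',yaw(a,b))
print('collar c',onz(c1,C((352,345)),201).round(1))
for T in [proj(c1,[574.6,-266.3,201])]: print((T-[250,200])*4)
```

```text
[ 522.5 -126.7   80. ] [ 665.5 -149.8   80. ] yaw y 170.81640472559474 144.84643031804123
[ 522.2 -128.3   80. ] [ 665.4 -150.7   80. ] 171.11954404120968
(array([ 523.40133432, -127.14340289,   85.83435954]), [0.12532928207748295, 0.12532928207758043]) (array([ 664.86459615, -149.87756027,   82.97924512]), [0.1163816721104463, 0.11638167211047916])
(array([ 528.88578693, -128.12297055,   77.92859092]), [6.753684787761673, 6.75368478776159])
jamb [array([ 536. , -106.2,   68. ]), array([ 655.1, -126.3,   68. ])]
v -99.19245866395654
h -10.61602510217477
v -100.55649504062691
v -98.22783023174651
collar c [ 573.5 -260.7  201. ]
[[358.81412369 369.90872945]]
```

Request:
{"op": "play_rows", "data": {
  "targets": [
    {"fingers":0.085,"tx":-0.005,"ty":0.03,"tz":0,"twist":1.7},
    {"fingers":0.085,"tx":-0.005,"ty":0.04,"tz":0,"twist":1.7},
    {"fingers":0.085,"tx":-0.005,"ty":0.04,"tz":-0.01,"twist":1.7},
    {"fingers":0.085,"tx":-0.005,"ty":0.039,"tz":-0.015,"twist":1.7},
    {"fingers":0.085,"tx":-0.005,"ty":0.039,"tz":-0.015,"twist":1.7},
    {"fingers":0.085,"tx":-0.005,"ty":0.039,"tz":-0.015,"twist":1.7},
    {"fingers":0.085,"tx":-0.005,"ty":0.039,"tz":-0.015,"twist":1.7},
    {"fingers":0.085,"tx":-0.005,"ty":0.039,"tz":-0.015,"twist":1.7},
    {"fingers":0.085,"tx":-0.005,"ty":0.039,"tz":-0.015,"twist":1.7},
    {"fingers":0.085,"tx":-0.005,"ty":0.039,"tz":-0.015,"twist":1.7},
    {"fingers":0.085,"tx":-0.005,"ty":0.039,"tz":-0.015,"twist":1.7},
    {"fingers":0.085,"tx":0,"ty":0.02,"tz":-0.005,"twist":1}
  ]
}}

```text
t: 2.58
position: [540.9, 304.2, 189.3]
ee_rot: [[0.971, 0.238, 0.0], [0.238, -0.971, -0.011], [-0.002, 0.01, -1.0]]
contact_force: [-0.6, -1.5, 0.2]
opening: 84.7
```

```bash
python3 snap.py w3; python3 snap.py w3b
```

```text
2.5833 [540.9 304.2 189.3] [541.1 306.3 188.8] yaw 13.75 F [-0.6 -1.5  0.2] M [-0.04  0.   -0.05] op 84.7
2.6333 [541.1 306.3 188.8] [541.8 304.  189.8] yaw 13.85 F [ 0.4  2.3 -1. ] M [ 0.08  0.01 -0.03] op 84.9
```

View pics/w3b.png

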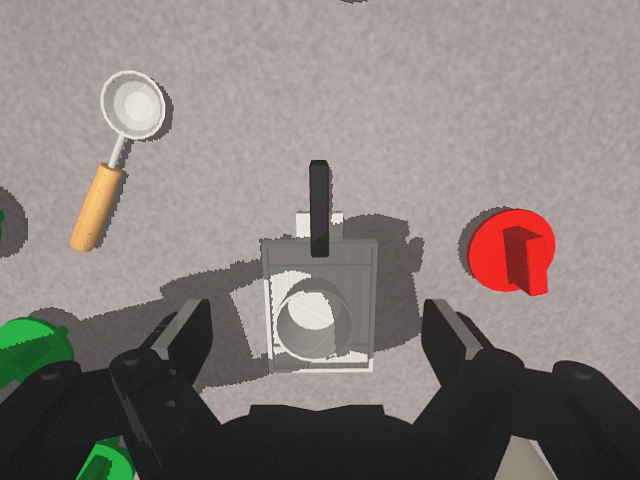

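Run:
```python
from h import *
im=cv2.imread('pics/w3b.png');crop(im,240,140,170,150,5,'pics/w3c.png')
c=wc('w3b')
for z,ps in [(52,[(318.5,162),(319.5,250)]),(14,[(263,240),(377,239),(374,371),(273,371)])]:
    q=np.array([onz(c,p,z) for p in ps]);print(q.round(1),q.mean(0).round(1))
    print(yaw(q[0],q[1]))
print((proj(c,[[539.8,326.5,52],[529.5,359,52],[565,225,14]])))
```

```text
[[529.1 357.5  52. ]
 [545.6 294.1  52. ]] [537.4 325.8  52. ]
-75.42633084625895
[[499.2 279.3  14. ]
 [594.6 303.8  14. ]
 [630.1 174.9  14. ]
 [534.7 151.3  14. ]] [564.6 227.3  14. ]
14.383346015574793
[[322.44797662 207.37077663]
 [319.50576876 160.01478772]
 [321.59407884 311.51115135]]
```

View pics/w3c.png

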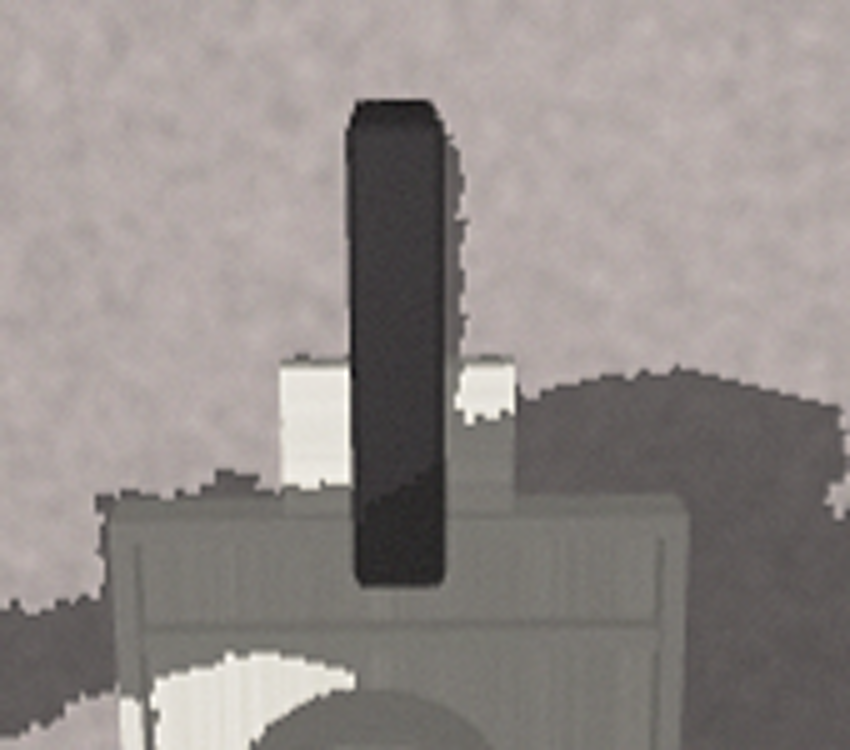

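Request:
{"op": "play_rows", "data": {
  "targets": [
    {"fingers":0.07,"tx":-0.004,"ty":0.016,"tz":-0.02,"twist":0.4},
    {"fingers":0.06,"tx":0,"ty":0.008,"tz":-0.03,"twist":0},
    {"fingers":0.06,"tx":0,"ty":0,"tz":-0.03,"twist":0},
    {"fingers":0.06,"tx":0,"ty":0,"tz":-0.025,"twist":0},
    {"fingers":0.06,"tx":0,"ty":0,"tz":0,"twist":0}
  ]
}}

```text
t: 3.1
position: [543.9, 322.1, 86.8]
ee_rot: [[0.971, 0.24, 0.011], [0.241, -0.971, -0.011], [0.008, 0.014, -1.0]]
contact_force: [-2.0, -0.9, -1.0]
opening: 60.2
```

```bash
python3 snap.py w4
```

```text
3.1 [543.9 322.1  86.8] [545.1 322.5  89.1] yaw 13.92 F [-2.  -0.9 -1. ] M [ 0.01  0.1  -0.03] op 60.2
```

View pics/w4.png

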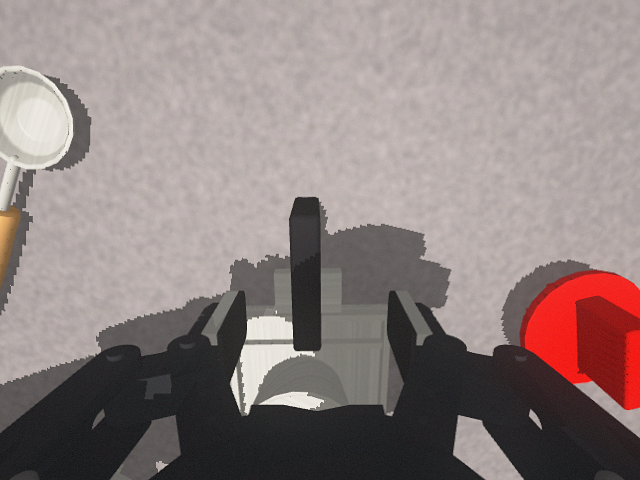

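Run:
```python
from h import *
c=wc('w4')
q=np.array([onz(c,p,52) for p in [(306,205),(307,350)]]);print(q.round(1),q.mean(0).round(1),yaw(*q))
s=read_state();print(s['position'],s['dq'].round(2))
```

```text
[[529.4 360.6  52. ]
 [547.  288.7  52. ]] [538.2 324.7  52. ] -76.20532244907487
[545.08689935 322.46334658  89.12777568] [ 0.3  -2.3  -3.1   0.4   0.99  0.2 ]
```

Request:
{"op": "play_rows", "data": {
  "targets": [
    {"fingers":0.06,"tx":-0.006,"ty":0.004,"tz":-0.015,"twist":0},
    {"fingers":0.06,"tx":0,"ty":0,"tz":-0.02,"twist":0},
    {"fingers":0.06,"tx":0,"ty":0,"tz":-0.012,"twist":0},
    {"fingers":0.06,"tx":0,"ty":0,"tz":0,"twist":0}
  ]
}}

```text
t: 3.48
position: [546.6, 323.5, 49.9]
ee_rot: [[0.972, 0.234, 0.024], [0.234, -0.972, -0.006], [0.022, 0.012, -1.0]]
contact_force: [-0.7, -0.5, -0.7]
opening: 60.2
```

```bash
python3 snap.py w5
```

```text
3.4833 [546.6 323.5  49.9] [547.5 323.9  51.2] yaw 13.53 F [-0.7 -0.5 -0.7] M [-0.09  0.03 -0.02] op 60.2
```

View pics/w5.png

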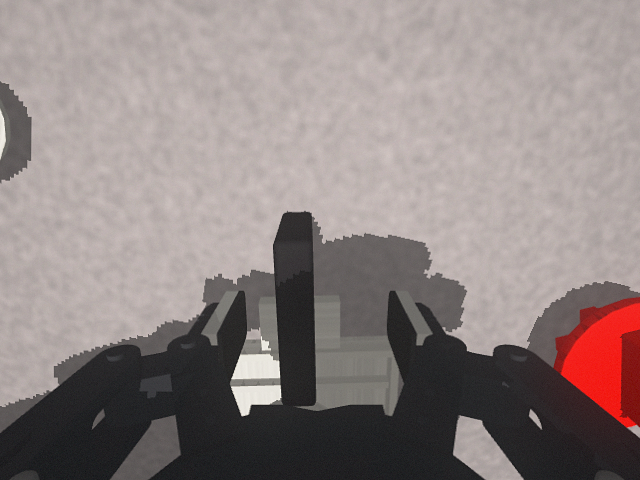

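Request:
{"op": "play_rows", "data": {
  "targets": [
    {"fingers":0.06,"tx":-0.006,"ty":0.002,"tz":0,"twist":0.4},
    {"fingers":0.06,"tx":-0.004,"ty":0,"tz":-0.006,"twist":0.4},
    {"fingers":0.06,"tx":-0.002,"ty":0,"tz":-0.006,"twist":0.2},
    {"fingers":0.06,"tx":0,"ty":0,"tz":0,"twist":0}
  ]
}}

```text
t: 3.87
position: [538.8, 326.9, 44.9]
ee_rot: [[0.967, 0.251, 0.034], [0.251, -0.968, -0.001], [0.033, 0.009, -0.999]]
contact_force: [0.2, 0.3, -0.8]
opening: 60.0
```

Run:
```python
from h import *
s=read_state();print(s['position'].round(1),s['ee_rot'].round(3).tolist(),s['contact_force'].round(1))
```

```text
[538.8 326.9  44.9] [[0.967, 0.251, 0.034], [0.251, -0.968, -0.001], [0.033, 0.009, -0.999]] [ 0.2  0.3 -0.8]
```

Request:
{"op": "play_rows", "data": {
  "targets": [
    {"fingers":0.06,"tx":0,"ty":0,"tz":-0.006,"twist":0},
    {"fingers":0.05,"tx":0,"ty":0,"tz":0,"twist":0},
    {"fingers":0.04,"tx":0,"ty":0,"tz":0,"twist":0}
  ]
}}

```text
t: 4.12
position: [538.8, 327.6, 39.2]
ee_rot: [[0.967, 0.252, 0.036], [0.252, -0.968, 0.0], [0.035, 0.009, -0.999]]
contact_force: [0.3, 0.8, 0.2]
opening: 40.9
```

```bash
python3 snap.py w6;  python3 - <<'E'
from h import *
s=read_state();print(s['position'].round(1),s['ee_rot'].round(3).tolist(),s['contact_force'].round(1))
E
```

```text
4.1167 [538.8 327.6  39.2] [538.6 327.4  38.9] yaw 14.59 F [0.3 0.8 0.2] M [ 0.01  0.03 -0.01] op 40.9
[538.6 327.4  38.9] [[0.967, 0.252, 0.035], [0.252, -0.968, -0.0], [0.034, 0.009, -0.999]] [-0.7  0.8 -0.1]
```

View pics/w6.png

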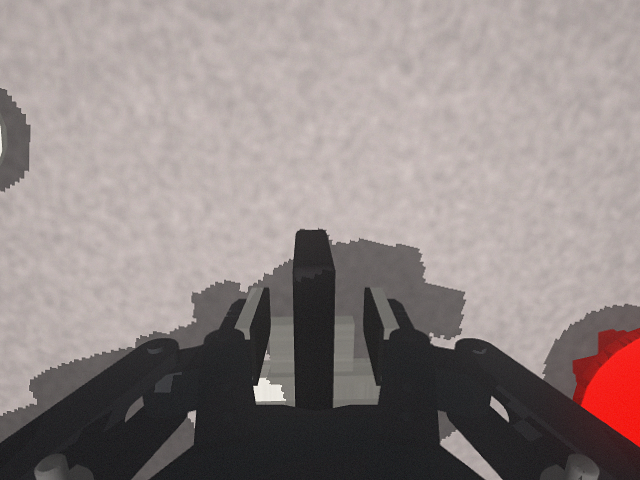

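Request:
{"op": "play_rows", "data": {
  "targets": [
    {"fingers":0.05,"tx":0,"ty":0,"tz":0.02,"twist":0},
    {"fingers":0.06,"tx":0,"ty":0,"tz":0.02,"twist":0},
    {"fingers":0.06,"tx":0,"ty":0,"tz":0.02,"twist":0},
    {"fingers":0.06,"tx":0,"ty":0,"tz":0,"twist":0}
  ]
}}

```text
t: 4.5
position: [536.5, 326.3, 98.0]
ee_rot: [[0.967, 0.252, 0.03], [0.252, -0.968, -0.004], [0.028, 0.011, -1.0]]
contact_force: [1.7, 0.4, 1.4]
opening: 59.8
```

Request:
{"op": "play_rows", "data": {
  "targets": [
    {"fingers":0.06,"tx":0,"ty":0,"tz":-0.008,"twist":0},
    {"fingers":0.06,"tx":0,"ty":0,"tz":-0.008,"twist":0},
    {"fingers":0.06,"tx":0,"ty":0,"tz":-0.008,"twist":0},
    {"fingers":0.06,"tx":0,"ty":0,"tz":0,"twist":0}
  ]
}}

```text
t: 4.83
position: [536.4, 326.3, 70.9]
ee_rot: [[0.967, 0.252, 0.03], [0.252, -0.968, -0.003], [0.029, 0.011, -1.0]]
contact_force: [-0.8, -0.6, -1.0]
opening: 59.9
```

Request:
{"op": "play_rows", "data": {
  "targets": [
    {"fingers":0.06,"tx":0.01,"ty":0,"tz":0.01,"twist":0},
    {"fingers":0.06,"tx":0.01,"ty":0,"tz":0.01,"twist":0},
    {"fingers":0.06,"tx":0,"ty":0,"tz":0,"twist":0}
  ]
}}

```text
t: 5.08
position: [554.7, 324.5, 86.9]
ee_rot: [[0.967, 0.253, 0.022], [0.253, -0.967, -0.008], [0.019, 0.013, -1.0]]
contact_force: [0.9, 0.4, 1.1]
opening: 59.8
```

Request:
{"op": "play_rows", "data": {
  "targets": [
    {"fingers":0.06,"tx":0.02,"ty":0,"tz":0,"twist":0},
    {"fingers":0.06,"tx":0.02,"ty":0,"tz":0,"twist":0},
    {"fingers":0.06,"tx":0,"ty":0,"tz":0,"twist":0}
  ]
}}

```text
t: 5.33
position: [597.9, 324.9, 89.0]
ee_rot: [[0.967, 0.252, 0.024], [0.253, -0.968, -0.007], [0.022, 0.013, -1.0]]
contact_force: [0.7, -0.2, 0.8]
opening: 60.1
```

Request:
{"op": "play_rows", "data": {
  "targets": [
    {"fingers":0.06,"tx":-0.006,"ty":0,"tz":0,"twist":0},
    {"fingers":0.06,"tx":-0.006,"ty":0,"tz":-0.004,"twist":0},
    {"fingers":0.06,"tx":-0.006,"ty":0,"tz":-0.004,"twist":0},
    {"fingers":0.06,"tx":-0.006,"ty":0,"tz":-0.004,"twist":0},
    {"fingers":0.06,"tx":-0.006,"ty":0,"tz":-0.004,"twist":0},
    {"fingers":0.06,"tx":-0.006,"ty":0,"tz":-0.004,"twist":0},
    {"fingers":0.06,"tx":-0.006,"ty":0,"tz":-0.004,"twist":0}
  ]
}}

```text
t: 5.92
position: [550.6, 324.7, 64.2]
ee_rot: [[0.968, 0.251, 0.024], [0.252, -0.968, -0.006], [0.021, 0.012, -1.0]]
contact_force: [0.3, -0.8, 1.2]
opening: 59.7
```

Request:
{"op": "play_rows", "data": {
  "targets": [
    {"fingers":0.06,"tx":-0.005,"ty":0.001,"tz":-0.004,"twist":0},
    {"fingers":0.06,"tx":-0.004,"ty":0.001,"tz":-0.006,"twist":0},
    {"fingers":0.06,"tx":-0.002,"ty":0.001,"tz":-0.006,"twist":0},
    {"fingers":0.06,"tx":0,"ty":0,"tz":-0.006,"twist":0},
    {"fingers":0.06,"tx":0,"ty":0,"tz":0,"twist":0}
  ]
}}

```text
t: 6.33
position: [534.0, 327.5, 37.9]
ee_rot: [[0.967, 0.253, 0.02], [0.254, -0.967, -0.008], [0.017, 0.013, -1.0]]
contact_force: [-0.1, 0.4, -0.2]
opening: 60.3
```

Request:
{"op": "play_rows", "data": {
  "targets": [
    {"fingers":0.05,"tx":0.004,"ty":0,"tz":0.001,"twist":0},
    {"fingers":0.03,"tx":0,"ty":0,"tz":0,"twist":0},
    {"fingers":0.0,"tx":0,"ty":0,"tz":0,"twist":0},
    {"fingers":0.0,"tx":0,"ty":0,"tz":0,"twist":0},
    {"fingers":0.0,"tx":0,"ty":0,"tz":0,"twist":0},
    {"fingers":0.0,"tx":0,"ty":0,"tz":0,"twist":0}
  ]
}}

```text
t: 6.83
position: [539.0, 327.8, 39.1]
ee_rot: [[0.968, 0.251, 0.018], [0.251, -0.968, -0.008], [0.015, 0.012, -1.0]]
contact_force: [-0.3, 0.2, -1.5]
opening: 13.0
```

```bash
python3 snap.py w7
python3 - <<'E'
from h import *
im=optics.read_camera('top');crop(im,170,180,160,120,5,'pics/t7.png')
E
```

```text
6.8333 [539.  327.8  39.1] [539.  327.8  39.1] yaw 14.55 F [-0.3  0.2 -1.5] M [-0.02  0.31 -0.1 ] op 13.0
```

View pics/w7.png

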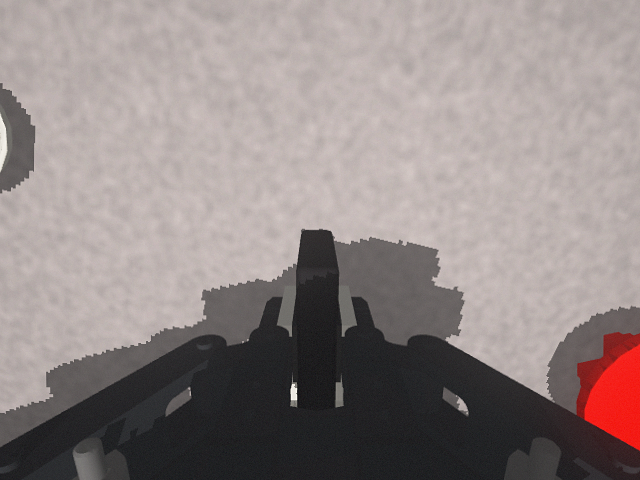

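View pics/t7.png

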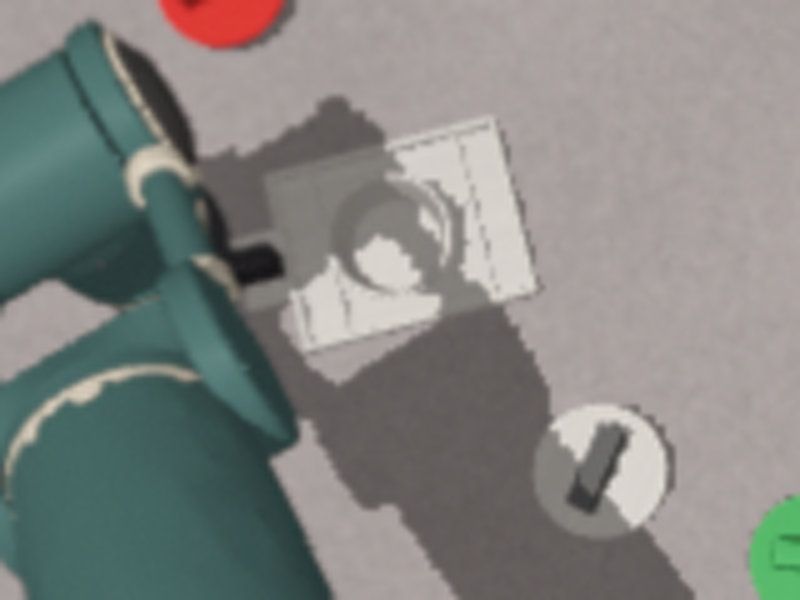

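Request:
{"op": "play_rows", "data": {
  "targets": [
    {"fingers":0,"tx":0.001,"ty":-0.004,"tz":0,"twist":0},
    {"fingers":0,"tx":0.003,"ty":-0.008,"tz":0,"twist":-1},
    {"fingers":0,"tx":0.0035,"ty":-0.01,"tz":0,"twist":-1},
    {"fingers":0,"tx":0.0035,"ty":-0.01,"tz":0,"twist":-1},
    {"fingers":0,"tx":0.0035,"ty":-0.01,"tz":0,"twist":-1},
    {"fingers":0,"tx":0.0035,"ty":-0.01,"tz":0,"twist":-1},
    {"fingers":0,"tx":0.0035,"ty":-0.01,"tz":0,"twist":-1},
    {"fingers":0,"tx":0.0035,"ty":-0.01,"tz":0,"twist":-1}
  ]
}}

```text
t: 7.6
position: [567.6, 250.6, 39.5]
ee_rot: [[0.992, 0.122, 0.022], [0.122, -0.992, -0.008], [0.021, 0.011, -1.0]]
contact_force: [1.2, 2.8, -0.6]
opening: 13.6
```

Request:
{"op": "play_rows", "data": {
  "targets": [
    {"fingers":0,"tx":0.0036,"ty":-0.01,"tz":0,"twist":-1},
    {"fingers":0,"tx":0.0036,"ty":-0.01,"tz":0,"twist":-1},
    {"fingers":0,"tx":0.0036,"ty":-0.01,"tz":0,"twist":-1},
    {"fingers":0,"tx":0.0036,"ty":-0.01,"tz":0,"twist":-1},
    {"fingers":0,"tx":0.0036,"ty":-0.01,"tz":0,"twist":-1},
    {"fingers":0,"tx":0.0036,"ty":-0.01,"tz":0,"twist":-1},
    {"fingers":0,"tx":0.0036,"ty":-0.01,"tz":0,"twist":-1},
    {"fingers":0,"tx":0.0036,"ty":-0.01,"tz":0,"twist":-1},
    {"fingers":0,"tx":0.0036,"ty":-0.01,"tz":0,"twist":-1},
    {"fingers":0,"tx":0.0036,"ty":-0.01,"tz":0,"twist":-1},
    {"fingers":0,"tx":0.0036,"ty":-0.008,"tz":0,"twist":-1},
    {"fingers":0,"tx":0.002,"ty":-0.004,"tz":0,"twist":0}
  ]
}}

```text
t: 8.6
position: [613.3, 123.6, 39.3]
ee_rot: [[0.995, -0.096, 0.018], [-0.096, -0.995, -0.013], [0.019, 0.011, -1.0]]
contact_force: [-0.3, 2.8, 0.7]
opening: 13.3
```

```bash
python3 snap.py w8
python3 - <<'E'
from h import *
im=optics.read_camera('top');cv2.imwrite('pics/t8.png',im);crop(im,250,150,200,150,4,'pics/t8c.png')
E
```

```text
8.6 [613.3 123.6  39.3] [613.5 123.1  39.3] yaw -5.48 F [-0.3  2.8  0.7] M [ 0.19  0.36 -0.18] op 13.3
```

View pics/t8c.png

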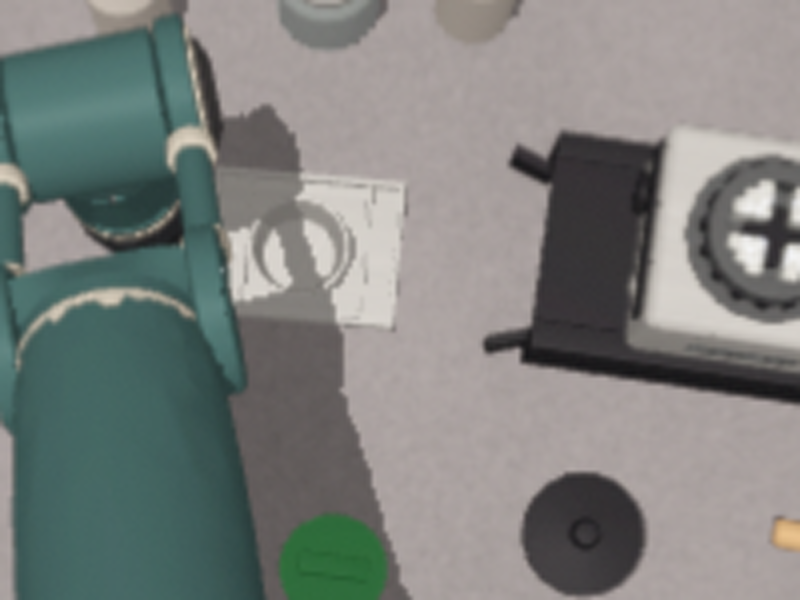

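Request:
{"op": "play_rows", "data": {
  "targets": [
    {"fingers":0,"tx":0.002,"ty":-0.005,"tz":0,"twist":-0.6},
    {"fingers":0,"tx":0.003,"ty":-0.009,"tz":0,"twist":-0.6},
    {"fingers":0,"tx":0.003,"ty":-0.009,"tz":0,"twist":-0.6},
    {"fingers":0,"tx":0.003,"ty":-0.009,"tz":0,"twist":-0.6},
    {"fingers":0,"tx":0.001,"ty":-0.009,"tz":0,"twist":-0.6},
    {"fingers":0,"tx":0,"ty":-0.008,"tz":0,"twist":-0.4},
    {"fingers":0,"tx":0,"ty":-0.004,"tz":0,"twist":-0.2}
  ]
}}

```text
t: 9.28
position: [626.8, 67.9, 39.5]
ee_rot: [[0.987, -0.16, 0.018], [-0.16, -0.987, -0.014], [0.02, 0.011, -1.0]]
contact_force: [0.9, 1.3, -0.3]
opening: 13.8
```

```bash
python3 snap.py w9
python3 - <<'E'
from h import *
im=optics.read_camera('top');cv2.imwrite('pics/t9.png',im);crop(im,260,160,160,110,5,'pics/t9c.png')
E
```

```text
9.2833 [626.8  67.9  39.5] [626.6  67.3  39.4] yaw -9.19 F [ 0.9  1.3 -0.3] M [ 0.18  0.13 -0.15] op 13.8
```

View pics/t9c.png

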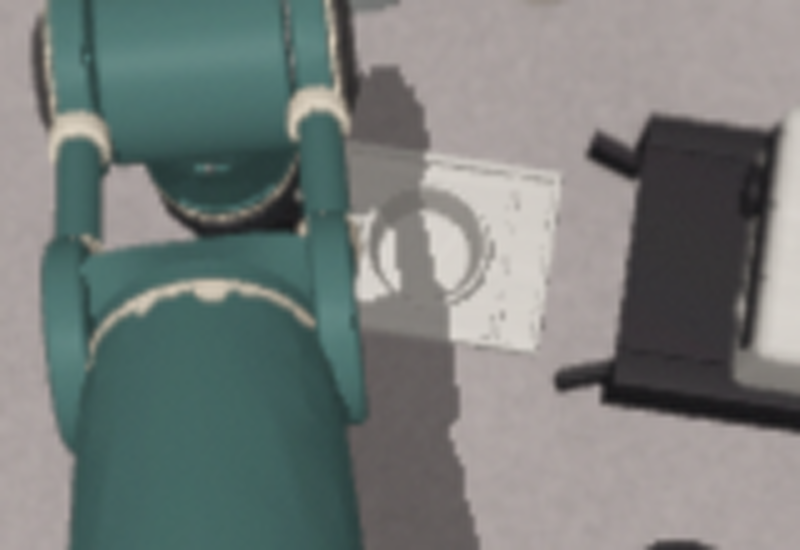

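Run:
```python
from h import *
t=cam('top');f=lambda p:((p[0]+.5)/5-.5+260,(p[1]+.5)/5-.5+160)
q=[onz(t,f(p),14) for p in [(560,173),(535,352)]];print('tray front',np.round(q,1),yaw(*q))
m=(q[0]+q[1])/2
y=np.radians(-98.9);d=np.array([np.cos(y),np.sin(y)]);n=np.array([-d[1],d[0]])
F=np.array([594,-138.9])
for o,l in [(m[:2],'front'),(np.array([626.6,67.3]),'tool')]: print(l,'lat',n@(o-F),'along',d@(o-F))
# predicted grinder features in top view
def g(x,yy,z): 
    p=F+d*x+n*yy; return [p[0],p[1],z]
print(np.round((proj(t,[g(0,73,80),g(0,-73,80),g(0,73,0),g(0,-73,0)])-[260,160])*5+2))
```

```text
tray front [[ 650.2 -107.7   14. ]
 [ 551.3  -91.9   14. ]] 170.88825823209103
front lat 0.6346882012512824 along -39.68079710483752
tool lat 0.30620996913177884 along -208.76088291501068
[[649. 115.]
 [613. 388.]
 [634. 149.]
 [600. 409.]]
```

Request:
{"op": "play_rows", "data": {
  "targets": [
    {"fingers":0,"tx":-0.0008,"ty":-0.005,"tz":0,"twist":0},
    {"fingers":0,"tx":-0.0013,"ty":-0.008,"tz":0,"twist":0},
    {"fingers":0,"tx":-0.0013,"ty":-0.008,"tz":0,"twist":0},
    {"fingers":0,"tx":-0.0013,"ty":-0.008,"tz":0,"twist":0},
    {"fingers":0,"tx":-0.0013,"ty":-0.008,"tz":0,"twist":0},
    {"fingers":0,"tx":-0.0013,"ty":-0.008,"tz":0,"twist":0},
    {"fingers":0,"tx":-0.0013,"ty":-0.008,"tz":0,"twist":0}
  ]
}}

```text
t: 9.97
position: [616.9, 12.0, 39.6]
ee_rot: [[0.987, -0.157, 0.018], [-0.157, -0.988, -0.013], [0.02, 0.01, -1.0]]
contact_force: [0.6, 2.2, -0.0]
opening: 13.3
```

Request:
{"op": "play_rows", "data": {
  "targets": [
    {"fingers":0,"tx":-0.0012,"ty":-0.008,"tz":0,"twist":0},
    {"fingers":0,"tx":-0.0012,"ty":-0.008,"tz":0,"twist":0},
    {"fingers":0,"tx":-0.0012,"ty":-0.008,"tz":0,"twist":0},
    {"fingers":0,"tx":-0.0012,"ty":-0.008,"tz":0,"twist":0},
    {"fingers":0,"tx":-0.0012,"ty":-0.008,"tz":0,"twist":0},
    {"fingers":0,"tx":-0.0012,"ty":-0.008,"tz":0,"twist":0}
  ]
}}

```text
t: 10.47
position: [608.3, -41.8, 39.5]
ee_rot: [[0.987, -0.158, 0.018], [-0.158, -0.987, -0.013], [0.02, 0.01, -1.0]]
contact_force: [1.1, 1.9, 0.2]
opening: 13.7
```

Request:
{"op": "play_rows", "data": {
  "targets": [
    {"fingers":0,"tx":-0.0012,"ty":-0.008,"tz":0,"twist":0},
    {"fingers":0,"tx":-0.0012,"ty":-0.008,"tz":0,"twist":0},
    {"fingers":0,"tx":-0.0012,"ty":-0.008,"tz":0,"twist":0},
    {"fingers":0,"tx":-0.0009,"ty":-0.006,"tz":0,"twist":0}
  ]
}}

```text
t: 10.8
position: [603.0, -75.6, 39.5]
ee_rot: [[0.987, -0.158, 0.017], [-0.158, -0.987, -0.013], [0.019, 0.01, -1.0]]
contact_force: [1.3, 1.9, -0.6]
opening: 13.3
```

Request:
{"op": "play_rows", "data": {
  "targets": [
    {"fingers":0,"tx":-0.0007,"ty":-0.0045,"tz":0,"twist":0},
    {"fingers":0,"tx":-0.0007,"ty":-0.0045,"tz":0,"twist":0},
    {"fingers":0,"tx":-0.0007,"ty":-0.0045,"tz":0,"twist":0},
    {"fingers":0,"tx":-0.0004,"ty":-0.003,"tz":0,"twist":0}
  ]
}}

```text
t: 11.13
position: [600.1, -94.6, 39.5]
ee_rot: [[0.987, -0.159, 0.017], [-0.159, -0.987, -0.013], [0.019, 0.01, -1.0]]
contact_force: [0.1, 2.5, 0.2]
opening: 13.1
```

Request:
{"op": "play_rows", "data": {
  "targets": [
    {"fingers":0,"tx":-0.0004,"ty":-0.003,"tz":0,"twist":0},
    {"fingers":0,"tx":-0.0003,"ty":-0.002,"tz":0,"twist":0}
  ]
}}

```text
t: 11.3
position: [599.2, -98.3, 39.5]
ee_rot: [[0.987, -0.16, 0.017], [-0.16, -0.987, -0.01], [0.018, 0.007, -1.0]]
contact_force: [1.0, 18.0, 3.1]
opening: 13.3
```

Request:
{"op": "play_rows", "data": {
  "targets": [
    {"fingers":0,"tx":-0.0002,"ty":-0.002,"tz":0,"twist":0},
    {"fingers":0,"tx":0,"ty":-0.001,"tz":0,"twist":0}
  ]
}}

```text
t: 11.47
position: [599.1, -98.2, 40.1]
ee_rot: [[0.987, -0.16, 0.017], [-0.16, -0.987, -0.005], [0.017, 0.002, -1.0]]
contact_force: [-1.3, 1.4, 0.3]
opening: 13.2
```

```bash
python3 snap.py w10
python3 - <<'E'
from h import *
im=optics.read_camera('scene');crop(im,190,200,160,120,5,'pics/s10.png')
E
```

```text
11.4667 [599.1 -98.2  40.1] [599.1 -98.2  40. ] yaw -9.21 F [-1.3  1.4  0.3] M [-0.02  0.17  0.02] op 13.2
```

View pics/w10.png

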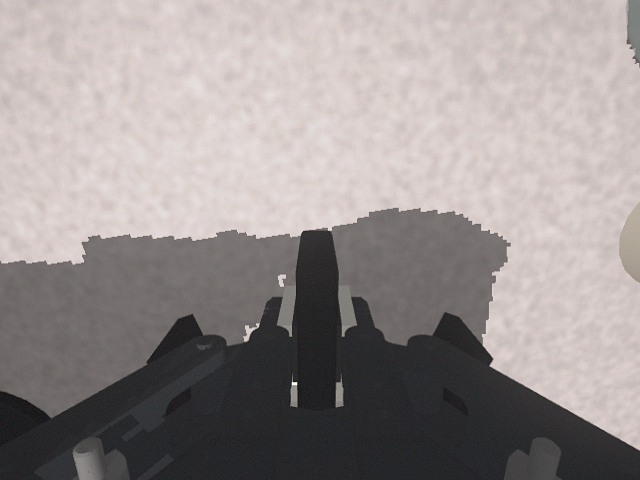

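View pics/s10.png

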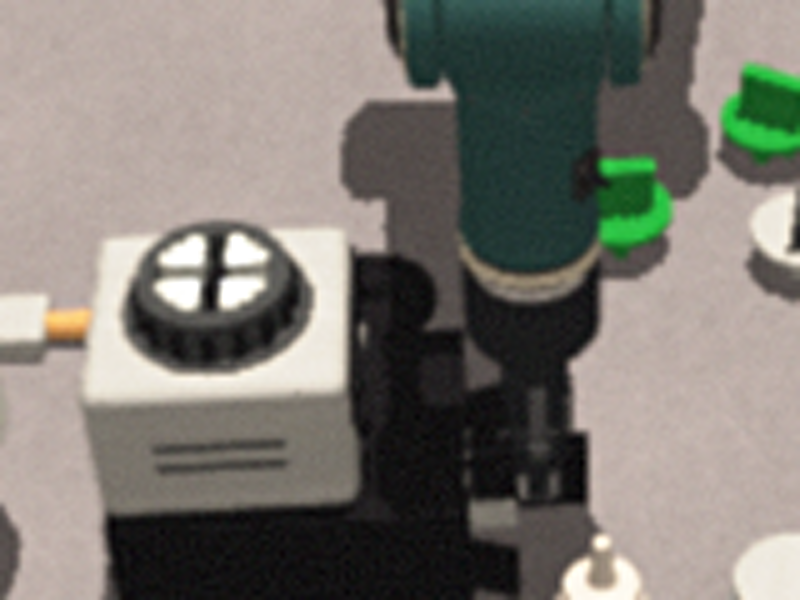

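Request:
{"op": "play_rows", "data": {
  "targets": [
    {"fingers":0,"tx":-0.0005,"ty":-0.004,"tz":0,"twist":0}
  ]
}}

```text
t: 11.65
position: [598.7, -98.5, 40.2]
ee_rot: [[0.987, -0.161, 0.016], [-0.161, -0.987, 0.001], [0.016, -0.003, -1.0]]
contact_force: [0.9, 28.9, 6.7]
opening: 13.4
```

Request:
{"op": "play_rows", "data": {
  "targets": [
    {"fingers":0,"tx":-0.0003,"ty":-0.002,"tz":0,"twist":0}
  ]
}}

```text
t: 11.73
position: [598.7, -98.3, 40.6]
ee_rot: [[0.987, -0.16, 0.017], [-0.16, -0.987, 0.003], [0.016, -0.006, -1.0]]
contact_force: [0.7, 4.2, 1.4]
opening: 13.0
```

Request:
{"op": "play_rows", "data": {
  "targets": [
    {"fingers":0.02,"tx":0,"ty":0,"tz":0,"twist":0},
    {"fingers":0.04,"tx":0,"ty":0,"tz":0,"twist":0},
    {"fingers":0.05,"tx":0,"ty":0,"tz":0,"twist":0},
    {"fingers":0.05,"tx":0,"ty":0,"tz":0,"twist":0},
    {"fingers":0.05,"tx":0,"ty":0,"tz":0.01,"twist":0},
    {"fingers":0.05,"tx":0,"ty":0,"tz":0.02,"twist":0},
    {"fingers":0.05,"tx":0,"ty":0,"tz":0.03,"twist":0},
    {"fingers":0.05,"tx":0,"ty":0,"tz":0.04,"twist":0},
    {"fingers":0.05,"tx":0,"ty":0.03,"tz":0.03,"twist":0},
    {"fingers":0.05,"tx":0,"ty":0.04,"tz":0.02,"twist":0},
    {"fingers":0.05,"tx":0,"ty":0.02,"tz":0.01,"twist":0},
    {"fingers":0.05,"tx":0,"ty":0,"tz":0,"twist":0}
  ]
}}

```text
t: 12.73
position: [596.0, -11.8, 210.7]
ee_rot: [[0.986, -0.166, 0.016], [-0.166, -0.986, 0.001], [0.016, -0.003, -1.0]]
contact_force: [-0.1, -0.4, 0.0]
opening: 50.0
```

```bash
python3 snap.py w11
python3 - <<'E'
from h import *
im=optics.read_camera('scene');crop(im,190,200,160,120,5,'pics/s11.png')
im=optics.read_camera('top');cv2.imwrite('pics/t11.png',im)
E
```

```text
12.7333 [596.  -11.8 210.7] [596.  -13.1 210.1] yaw -9.55 F [-0.1 -0.4  0. ] M [-0.01  0.05 -0.02] op 50.0
```

View pics/w11.png

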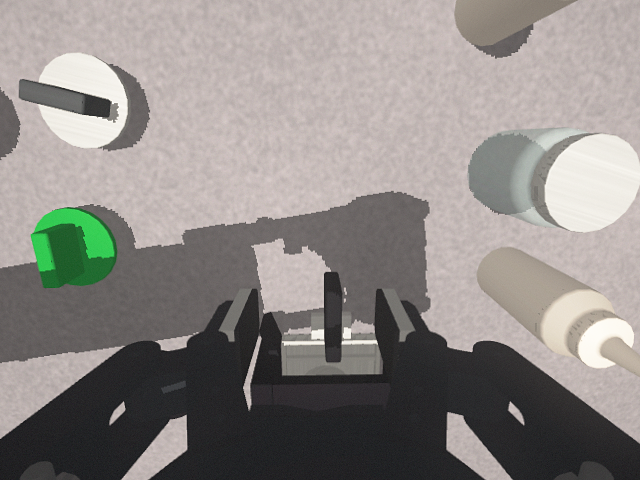

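View pics/s11.png

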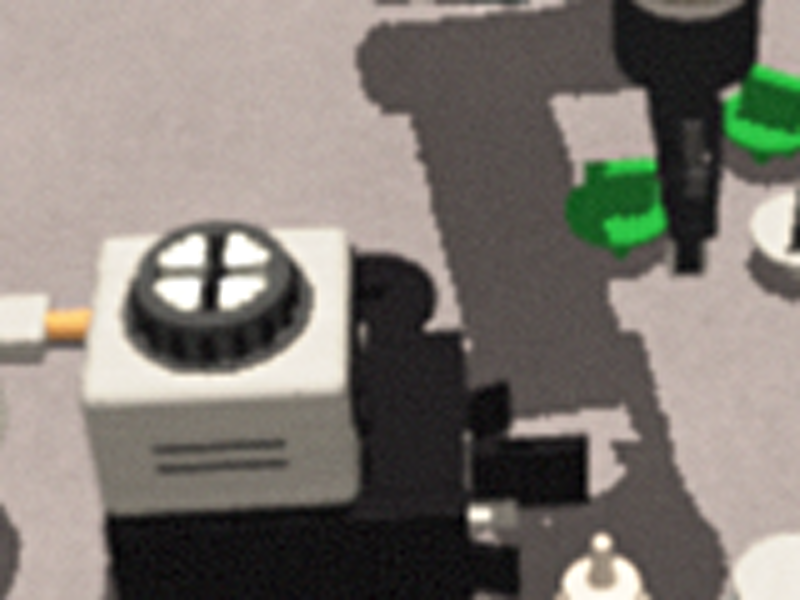

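View pics/t11.png

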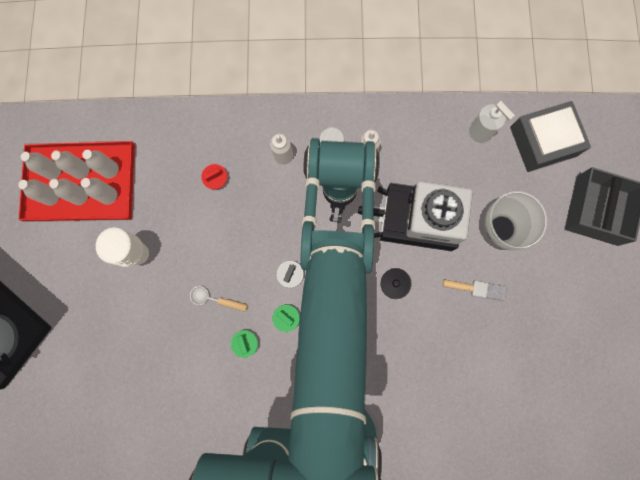

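Run:
```python
from h import *
c=wc('w11');im=cv2.imread('pics/w11.png');crop(im,230,260,180,130,4,'pics/w11c.png');crop(im,0,30,180,135,4,'pics/w11d.png')
y=np.radians(-98.9);d=np.array([np.cos(y),np.sin(y)]);F=np.array([594,-138.9])
def g(x,yy,z): 
    p=F+d*x+np.array([-d[1],d[0]])*yy; return [p[0],p[1],z]
print(((proj(c,[g(0,-50,14),g(0,50,14),g(0,-54,0),g(0,-54,80),g(0,54,80),g(-75,0,52),g(-5,0,52)])-[230,260])*4).round())
```

```text
[[213. 325.]
 [609. 318.]
 [202. 297.]
 [170. 497.]
 [688. 486.]
 [422. 106.]
 [421. 392.]]
```

View pics/w11c.png

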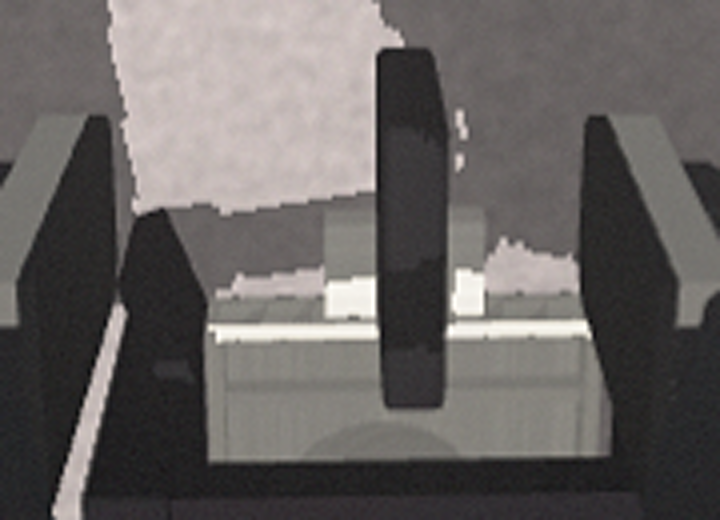

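View pics/w11d.png

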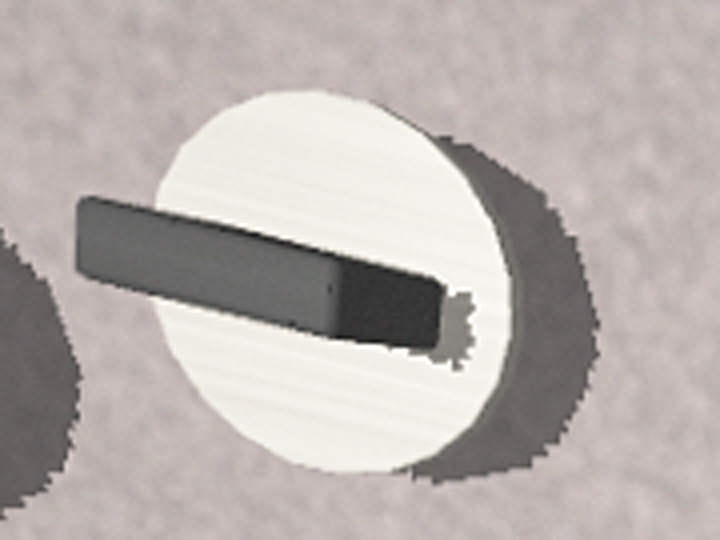

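Run:
```python
from h import *
c=wc('w11');f=lambda p:((p[0]+.5)/4-.5+0,(p[1]+.5)/4-.5+30)
q=[onz(c,f(p),66) for p in [(79,236),(337,297)]];print(np.round(q,1),np.mean(q,0).round(1),yaw(*q),np.linalg.norm(q[0]-q[1]))
print('flange',onz(c,f((332,282)),30).round(1))
t=cam('top');im=cv2.imread('pics/t11.png');crop(im,265,250,60,50,10,'pics/t11c.png')
```

```text
[[411.1 125.6  66. ]
 [452.5 108.   66. ]] [431.8 116.8  66. ] -23.07556828843689 45.01428954966979
flange [431.8 117.7  30. ]
```

View pics/t11c.png

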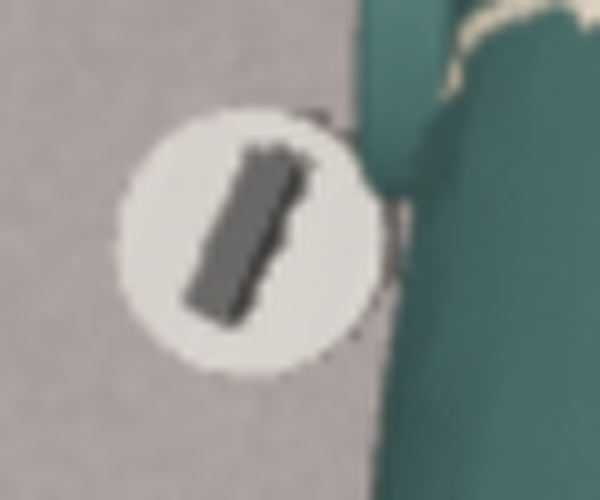

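Request:
{"op": "play_rows", "data": {
  "targets": [
    {"fingers":0.05,"tx":-0.008,"ty":0.006,"tz":0,"twist":4},
    {"fingers":0.05,"tx":-0.012,"ty":0.01,"tz":-0.004,"twist":6.5},
    {"fingers":0.05,"tx":-0.014,"ty":0.011,"tz":-0.004,"twist":6.5},
    {"fingers":0.05,"tx":-0.014,"ty":0.011,"tz":-0.004,"twist":6.5},
    {"fingers":0.05,"tx":-0.014,"ty":0.011,"tz":-0.004,"twist":6.5},
    {"fingers":0.05,"tx":-0.014,"ty":0.011,"tz":-0.004,"twist":6.5},
    {"fingers":0.05,"tx":-0.014,"ty":0.011,"tz":-0.004,"twist":6.5},
    {"fingers":0.05,"tx":-0.014,"ty":0.011,"tz":-0.004,"twist":6.5},
    {"fingers":0.05,"tx":-0.014,"ty":0.011,"tz":-0.004,"twist":6.5},
    {"fingers":0.05,"tx":-0.014,"ty":0.011,"tz":-0.004,"twist":6.5},
    {"fingers":0.05,"tx":-0.012,"ty":0.01,"tz":-0.004,"twist":6.5},
    {"fingers":0.05,"tx":-0.006,"ty":0.005,"tz":0,"twist":4}
  ]
}}

```text
t: 13.88
position: [425.4, 88.1, 142.7]
ee_rot: [[0.412, 0.911, -0.025], [0.911, -0.413, -0.015], [-0.024, -0.016, -1.0]]
contact_force: [-0.2, -0.7, -0.2]
opening: 49.9
```

Request:
{"op": "play_rows", "data": {
  "targets": [
    {"fingers":0.05,"tx":0,"ty":0,"tz":0,"twist":0}
  ]
}}

```text
t: 13.97
position: [422.7, 87.4, 140.6]
ee_rot: [[0.41, 0.911, -0.03], [0.912, -0.411, -0.016], [-0.026, -0.02, -0.999]]
contact_force: [0.2, -0.8, -0.1]
opening: 49.6
```

```bash
python3 snap.py w12
```

```text
13.9667 [422.7  87.4 140.6] [422.9  87.  140.4] yaw 65.76 F [ 0.2 -0.8 -0.1] M [0.02 0.03 0.03] op 49.6
```

View pics/w12.png

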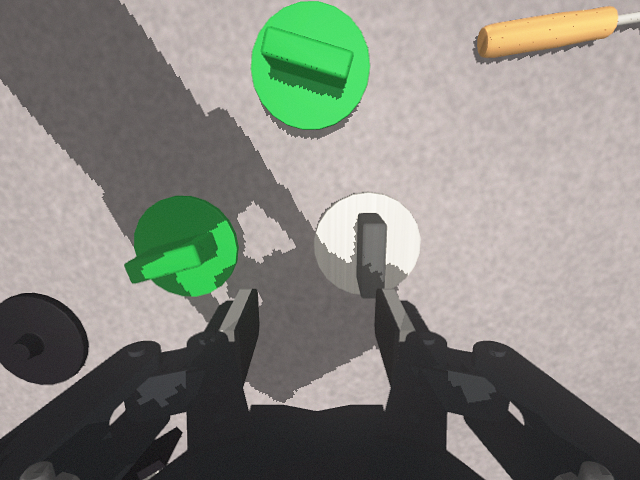

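Run:
```python
from h import *
c=wc('w12');im=cv2.imread('pics/w12.png');crop(im,310,185,120,120,5,'pics/w12c.png')
print('flange',onz(c,(367.5,244),30).round(1))
print(proj(c,[[432,117,30],[432,117,66]]))
```

```text
flange [431.9 117.3  30. ]
[[367.1534621  244.23870658]
 [374.0040218  260.58480295]]
```

View pics/w12c.png

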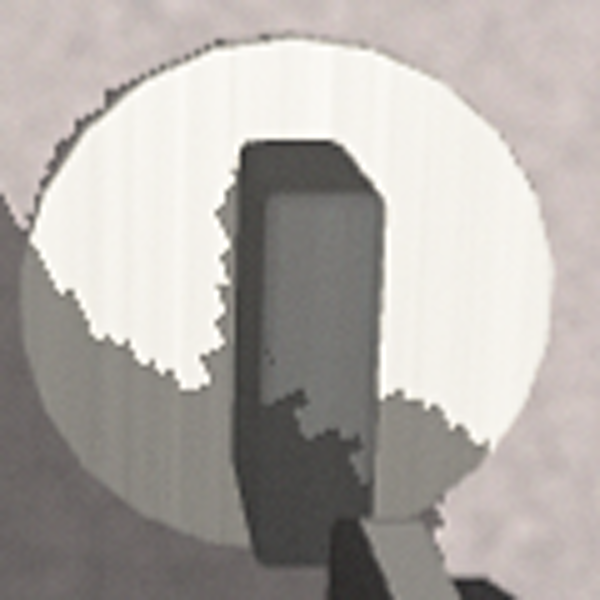

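Run:
```python
from h import *
c=wc('w12')
a=onz(c,(374.7,224),66);b=onz(c,(372.5,298),66);print(a,b,yaw(a,b),(a+b)/2,np.linalg.norm(a-b))
```

```text
[412.03052493 125.45957995  66.        ] [453.41701773 107.43189804  66.        ] -23.537622090298196 [432.72377133 116.445739    66.        ] 45.142431270727165
```

Request:
{"op": "play_rows", "data": {
  "targets": [
    {"fingers":0.05,"tx":0.004,"ty":0.01,"tz":-0.005,"twist":0.3},
    {"fingers":0.05,"tx":0.004,"ty":0.01,"tz":-0.008,"twist":0.3},
    {"fingers":0.05,"tx":0.002,"ty":0.008,"tz":-0.008,"twist":0},
    {"fingers":0.05,"tx":0,"ty":0,"tz":-0.008,"twist":0},
    {"fingers":0.05,"tx":0,"ty":0,"tz":-0.008,"twist":0},
    {"fingers":0.05,"tx":0,"ty":0,"tz":0,"twist":0}
  ]
}}

```text
t: 14.52
position: [436.2, 115.4, 97.9]
ee_rot: [[0.412, 0.911, -0.031], [0.911, -0.413, -0.017], [-0.029, -0.021, -0.999]]
contact_force: [-1.4, 0.1, 0.1]
opening: 50.3
```

```bash
python3 snap.py w13
```

```text
14.5167 [436.2 115.4  97.9] [436.4 115.3  98.4] yaw 65.64 F [-1.4  0.1  0.1] M [-0.04  0.02 -0.03] op 50.3
```

View pics/w13.png

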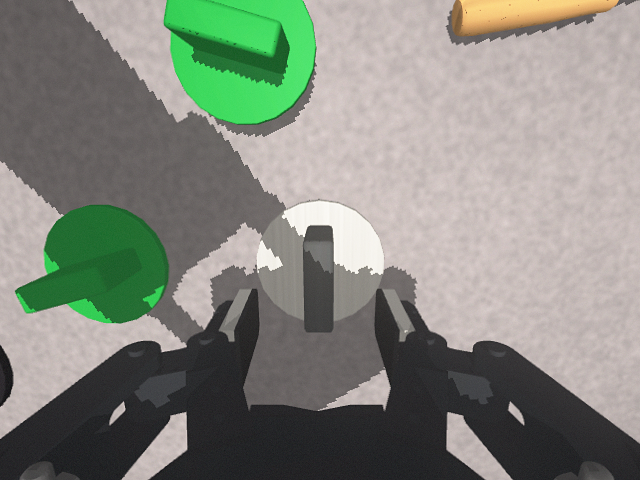

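Request:
{"op": "play_rows", "data": {
  "targets": [
    {"fingers":0.05,"tx":0.035,"ty":0.01,"tz":0,"twist":0},
    {"fingers":0.05,"tx":0,"ty":0,"tz":0,"twist":0}
  ]
}}

```text
t: 14.73
position: [469.0, 124.6, 95.5]
ee_rot: [[0.413, 0.91, -0.037], [0.91, -0.413, -0.019], [-0.032, -0.025, -0.999]]
contact_force: [0.6, -0.6, 1.1]
opening: 49.7
```

Request:
{"op": "play_rows", "data": {
  "targets": [
    {"fingers":0.05,"tx":-0.006,"ty":-0.002,"tz":0,"twist":0.2},
    {"fingers":0.05,"tx":-0.006,"ty":-0.002,"tz":0,"twist":0.2},
    {"fingers":0.05,"tx":-0.006,"ty":-0.002,"tz":0,"twist":0.2},
    {"fingers":0.05,"tx":-0.006,"ty":-0.002,"tz":0,"twist":0.2},
    {"fingers":0.05,"tx":0,"ty":0,"tz":0,"twist":0}
  ]
}}

```text
t: 15.15
position: [442.4, 115.2, 95.4]
ee_rot: [[0.399, 0.916, -0.038], [0.916, -0.4, -0.02], [-0.034, -0.026, -0.999]]
contact_force: [-0.3, -0.9, 0.2]
opening: 49.9
```

Request:
{"op": "play_rows", "data": {
  "targets": [
    {"fingers":0.05,"tx":0,"ty":0,"tz":0.01,"twist":0.2},
    {"fingers":0.05,"tx":0,"ty":0,"tz":0.01,"twist":0.2},
    {"fingers":0.05,"tx":0,"ty":0,"tz":0.01,"twist":0},
    {"fingers":0.05,"tx":0,"ty":0,"tz":0.01,"twist":0},
    {"fingers":0.05,"tx":0,"ty":0,"tz":0.01,"twist":0},
    {"fingers":0.05,"tx":0,"ty":0,"tz":0.01,"twist":0},
    {"fingers":0.05,"tx":0,"ty":0,"tz":0.01,"twist":0},
    {"fingers":0.05,"tx":0,"ty":0,"tz":0.01,"twist":0},
    {"fingers":0.05,"tx":0,"ty":0,"tz":0,"twist":0}
  ]
}}

```text
t: 15.9
position: [443.2, 115.3, 188.4]
ee_rot: [[0.392, 0.919, -0.029], [0.919, -0.393, -0.019], [-0.028, -0.019, -0.999]]
contact_force: [0.6, -0.0, 0.7]
opening: 49.9
```

Request:
{"op": "play_rows", "data": {
  "targets": [
    {"fingers":0.05,"tx":0,"ty":0,"tz":-0.04,"twist":0},
    {"fingers":0.05,"tx":0,"ty":0,"tz":-0.03,"twist":0},
    {"fingers":0.05,"tx":0,"ty":0,"tz":0,"twist":0}
  ]
}}

```text
t: 16.15
position: [447.7, 116.3, 122.1]
ee_rot: [[0.393, 0.92, -0.016], [0.919, -0.393, -0.016], [-0.021, -0.009, -1.0]]
contact_force: [-0.3, -0.7, 0.3]
opening: 50.0
```

Request:
{"op": "play_rows", "data": {
  "targets": [
    {"fingers":0.05,"tx":0,"ty":0,"tz":0.012,"twist":0},
    {"fingers":0.05,"tx":0,"ty":0,"tz":0.012,"twist":0},
    {"fingers":0.05,"tx":0,"ty":0,"tz":0.012,"twist":0},
    {"fingers":0.05,"tx":0,"ty":0,"tz":0.012,"twist":0},
    {"fingers":0.05,"tx":0,"ty":0,"tz":0.012,"twist":0},
    {"fingers":0.05,"tx":0,"ty":0,"tz":0,"twist":0},
    {"fingers":0.05,"tx":0,"ty":0,"tz":-0.04,"twist":0},
    {"fingers":0.05,"tx":0,"ty":0,"tz":-0.035,"twist":0},
    {"fingers":0.05,"tx":0,"ty":0,"tz":0,"twist":0}
  ]
}}

```text
t: 16.9
position: [453.5, 117.6, 125.3]
ee_rot: [[0.393, 0.92, -0.002], [0.92, -0.393, -0.013], [-0.013, 0.003, -1.0]]
contact_force: [-2.4, -0.1, 0.2]
opening: 50.0
```

Request:
{"op": "play_rows", "data": {
  "targets": [
    {"fingers":0.05,"tx":-0.004,"ty":0,"tz":-0.005,"twist":0},
    {"fingers":0.05,"tx":-0.004,"ty":0,"tz":-0.007,"twist":0},
    {"fingers":0.05,"tx":-0.004,"ty":0,"tz":-0.007,"twist":0},
    {"fingers":0.05,"tx":-0.004,"ty":0,"tz":-0.006,"twist":0},
    {"fingers":0.05,"tx":-0.003,"ty":0,"tz":-0.004,"twist":0},
    {"fingers":0.05,"tx":0,"ty":0,"tz":0,"twist":0}
  ]
}}

```text
t: 17.4
position: [435.0, 118.2, 99.9]
ee_rot: [[0.393, 0.92, 0.002], [0.92, -0.393, -0.012], [-0.01, 0.007, -1.0]]
contact_force: [-0.9, -0.5, -0.1]
opening: 50.0
```

Request:
{"op": "play_rows", "data": {
  "targets": [
    {"fingers":0.05,"tx":-0.002,"ty":-0.001,"tz":-0.006,"twist":0},
    {"fingers":0.05,"tx":0,"ty":0,"tz":-0.007,"twist":0},
    {"fingers":0.05,"tx":0,"ty":0,"tz":-0.007,"twist":0},
    {"fingers":0.05,"tx":0,"ty":0,"tz":-0.007,"twist":0},
    {"fingers":0.05,"tx":0,"ty":0,"tz":-0.005,"twist":0},
    {"fingers":0.05,"tx":0,"ty":0,"tz":-0.003,"twist":0},
    {"fingers":0.05,"tx":0,"ty":0,"tz":0,"twist":0}
  ]
}}

```text
t: 17.98
position: [433.5, 117.3, 62.1]
ee_rot: [[0.392, 0.92, 0.004], [0.92, -0.392, -0.012], [-0.009, 0.008, -1.0]]
contact_force: [-0.2, 0.5, -0.6]
opening: 49.8
```

```bash
python3 snap.py w14
```

```text
17.9833 [433.5 117.3  62.1] [433.5 117.2  62.3] yaw 66.89 F [-0.2  0.5 -0.6] M [-0.   -0.   -0.02] op 49.8
```

View pics/w14.png

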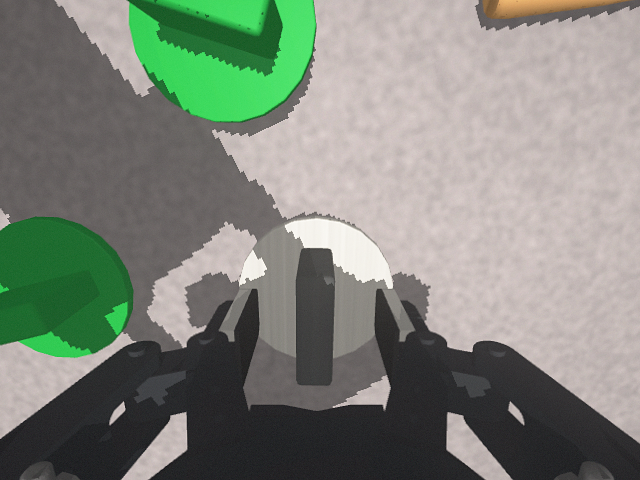

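Request:
{"op": "play_rows", "data": {
  "targets": [
    {"fingers":0.045,"tx":0,"ty":0,"tz":-0.004,"twist":-0.3},
    {"fingers":0.03,"tx":0,"ty":0,"tz":0,"twist":0},
    {"fingers":0.0,"tx":0,"ty":0,"tz":0,"twist":0},
    {"fingers":0.0,"tx":0,"ty":0,"tz":0,"twist":0},
    {"fingers":0.0,"tx":0,"ty":0,"tz":0,"twist":0},
    {"fingers":0.0,"tx":0,"ty":0,"tz":0,"twist":0}
  ]
}}

```text
t: 18.53
position: [434.2, 117.4, 58.2]
ee_rot: [[0.398, 0.917, 0.005], [0.917, -0.398, -0.011], [-0.008, 0.009, -1.0]]
contact_force: [0.1, -0.3, -1.8]
opening: 13.2
```

```bash
python3 snap.py w15
```

```text
18.5333 [434.2 117.4  58.2] [434.2 117.4  58.2] yaw 66.54 F [ 0.1 -0.3 -1.8] M [ 0.03 -0.05 -0.02] op 13.2
```

View pics/w15.png

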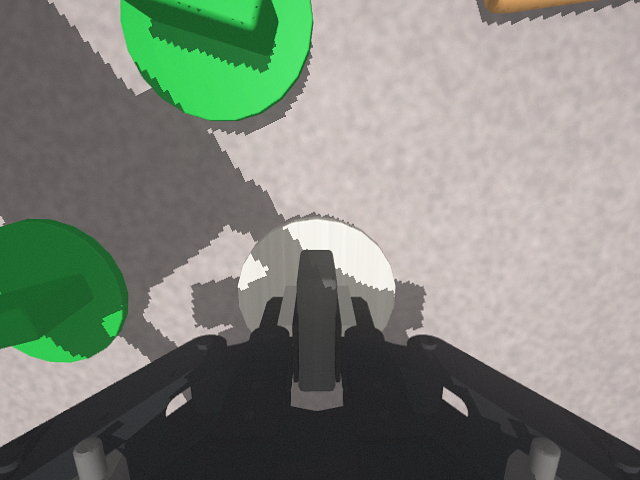

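Run:
```python
from h import *
c=wc('w15')
a=np.linspace(0,2*np.pi,73)
for cx,cy in [(432,117),(434.2,117.4),(433,116.7)]:
    p=proj(c,[[cx+36*np.cos(t),cy+36*np.sin(t),30] for t in a]);print(cx,cy,p.min(0),p[:,0].max())
    print(proj(c,[[cx-23*.917,cy+23*.4,66]]))
im=cv2.imread('pics/w15.png');crop(im,225,205,180,130,4,'pics/w15c.png')
```

```text
432 117 [236.95503325 216.24537368] 394.29580461169076
[[314.34066056 276.03815193]]
434.2 117.4 [239.90869151 220.47356949] 396.75932941565895
[[317.95966341 281.07096962]]
433 116.7 [237.36767305 218.60514945] 394.42326765540673
[[314.70460033 278.84581822]]
```

View pics/w15c.png

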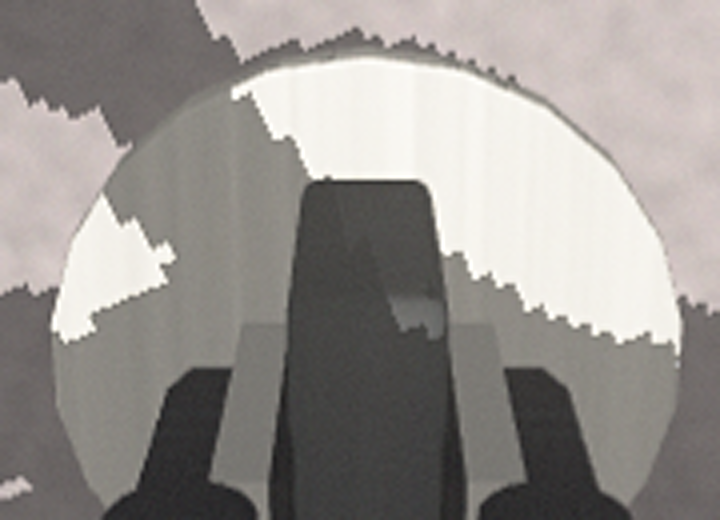

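Request:
{"op": "play_rows", "data": {
  "targets": [
    {"fingers":0,"tx":0,"ty":0,"tz":0.008,"twist":0},
    {"fingers":0,"tx":0,"ty":0,"tz":0.012,"twist":0},
    {"fingers":0,"tx":0,"ty":0,"tz":0.016,"twist":0},
    {"fingers":0,"tx":0.002,"ty":-0.005,"tz":0.02,"twist":0},
    {"fingers":0,"tx":0.005,"ty":-0.01,"tz":0.02,"twist":1},
    {"fingers":0,"tx":0.008,"ty":-0.015,"tz":0.02,"twist":1.2},
    {"fingers":0,"tx":0.011,"ty":-0.02,"tz":0.02,"twist":1.2},
    {"fingers":0,"tx":0.011,"ty":-0.02,"tz":0.02,"twist":1.2},
    {"fingers":0,"tx":0.011,"ty":-0.02,"tz":0.02,"twist":1.2},
    {"fingers":0,"tx":0.011,"ty":-0.02,"tz":0.02,"twist":1.2},
    {"fingers":0,"tx":0.011,"ty":-0.02,"tz":0.018,"twist":1.2},
    {"fingers":0,"tx":0.011,"ty":-0.02,"tz":0.015,"twist":1.2}
  ]
}}

```text
t: 19.58
position: [504.3, -36.9, 274.1]
ee_rot: [[0.228, 0.974, -0.011], [0.973, -0.228, -0.015], [-0.018, -0.007, -1.0]]
contact_force: [0.7, 0.1, -3.0]
opening: 13.2
```

Request:
{"op": "play_rows", "data": {
  "targets": [
    {"fingers":0,"tx":0.011,"ty":-0.02,"tz":0.01,"twist":0.3},
    {"fingers":0,"tx":0.012,"ty":-0.02,"tz":0.008,"twist":0.3},
    {"fingers":0,"tx":0.012,"ty":-0.02,"tz":0.006,"twist":0.3},
    {"fingers":0,"tx":0.012,"ty":-0.02,"tz":0.004,"twist":0.3},
    {"fingers":0,"tx":0.012,"ty":-0.02,"tz":0.004,"twist":0.3},
    {"fingers":0,"tx":0.012,"ty":-0.02,"tz":0.003,"twist":0.3},
    {"fingers":0,"tx":0.012,"ty":-0.02,"tz":0,"twist":0.3},
    {"fingers":0,"tx":0.012,"ty":-0.02,"tz":0,"twist":0.3},
    {"fingers":0,"tx":0.012,"ty":-0.02,"tz":0,"twist":0.3},
    {"fingers":0,"tx":0.01,"ty":-0.015,"tz":0,"twist":0},
    {"fingers":0,"tx":0.006,"ty":-0.008,"tz":0,"twist":0},
    {"fingers":0,"tx":0,"ty":0,"tz":0,"twist":0}
  ]
}}

```text
t: 20.58
position: [630.2, -254.4, 318.8]
ee_rot: [[0.183, 0.983, -0.007], [0.983, -0.183, -0.017], [-0.018, -0.004, -1.0]]
contact_force: [-0.5, -0.8, -2.4]
opening: 12.9
```

```bash
python3 snap.py w16; python3 snap.py w16b
```

```text
20.5833 [ 630.2 -254.4  318.8] [ 629.6 -253.6  318.7] yaw 79.44 F [-0.5 -0.8 -2.4] M [-0.01 -0.03 -0.01] op 12.9
20.6333 [ 629.6 -253.6  318.7] [ 629.3 -252.6  318.8] yaw 79.46 F [-0.4  0.2 -2.7] M [-0.02  0.01  0.05] op 13.4
```

View pics/w16b.png

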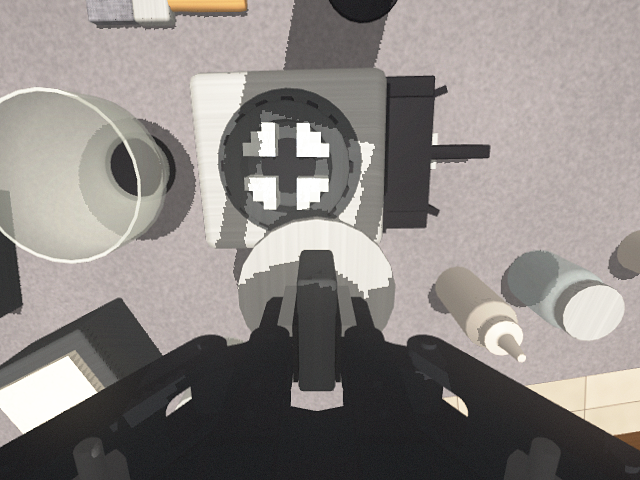

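Run:
```python
from h import *
im=cv2.imread('pics/w16b.png');crop(im,215,85,150,150,5,'pics/w16c.png')
```

View pics/w16c.png

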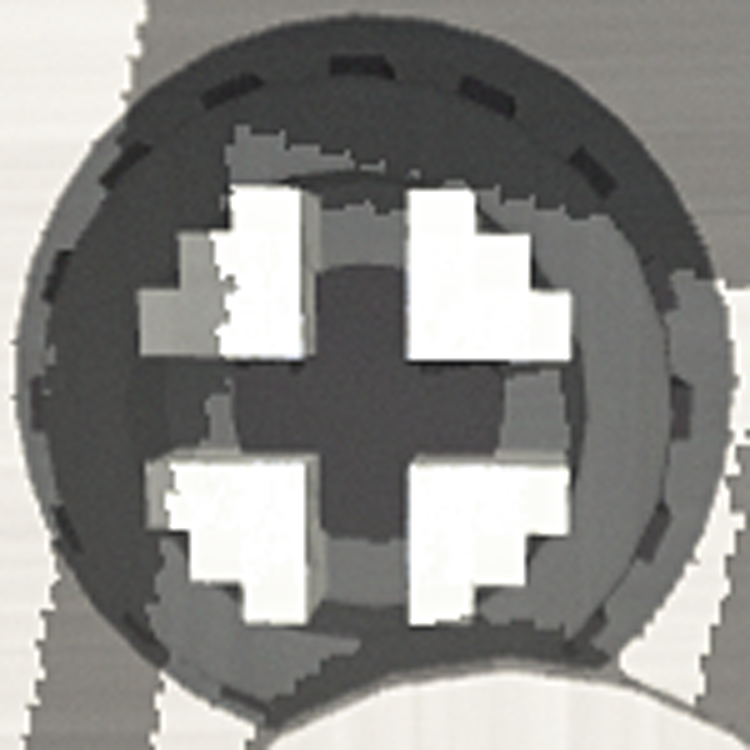

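Run:
```python
from h import *
c=wc('w16b');f=lambda p:((p[0]+.5)/5-.5+215,(p[1]+.5)/5-.5+85)
for a,b in [((303,190),(306,625)),((408,190),(410,622)),((140,356),(570,361)),((150,461),(570,465))]:
    print(yaw(onz(c,f(a),201),onz(c,f(b),201)))
print(onz(c,f((356.7,411)),201).round(1))
t=np.linspace(0,6.28,60)
for z in (201,): 
  P=onz(c,f((356.7,411)),z)
c1=wc('w1');C=lambda p:((p[0]+.5)/4-.5+250,(p[1]+.5)/4-.5+200)
print(tri([(c,f((356.7,411))),(c1,C((351.5,370)))]))
# tool-frame position of the burr flange: held flange ellipse left/right/top in image
```

```text
-11.884728043048725
-11.138232928571522
78.7732790221729
78.95017676459639
[ 573.3 -266.2  201. ]
(array([ 573.24556956, -266.48319304,  197.77866006]), [0.23152949620243962, 0.23152949620247865])
```

Request:
{"op": "play_rows", "data": {
  "targets": [
    {"fingers":0,"tx":-0.007,"ty":-0.002,"tz":0,"twist":-0.3},
    {"fingers":0,"tx":-0.008,"ty":-0.002,"tz":0,"twist":-0.3},
    {"fingers":0,"tx":-0.008,"ty":-0.002,"tz":0,"twist":0},
    {"fingers":0,"tx":-0.008,"ty":-0.002,"tz":-0.005,"twist":0},
    {"fingers":0,"tx":-0.008,"ty":-0.002,"tz":-0.005,"twist":0},
    {"fingers":0,"tx":-0.007,"ty":-0.001,"tz":-0.005,"twist":0},
    {"fingers":0,"tx":-0.003,"ty":0,"tz":-0.005,"twist":0},
    {"fingers":0,"tx":0,"ty":0,"tz":0,"twist":0}
  ]
}}

```text
t: 21.35
position: [571.3, -259.1, 297.9]
ee_rot: [[0.19, 0.982, -0.01], [0.982, -0.19, -0.014], [-0.015, -0.007, -1.0]]
contact_force: [-0.7, -0.1, -2.7]
opening: 12.9
```

```bash
python3 snap.py w17
```

```text
21.35 [ 571.3 -259.1  297.9] [ 571.7 -259.2  298.4] yaw 79.05 F [-0.7 -0.1 -2.7] M [ 0.04  0.03 -0.02] op 12.9
```

View pics/w17.png

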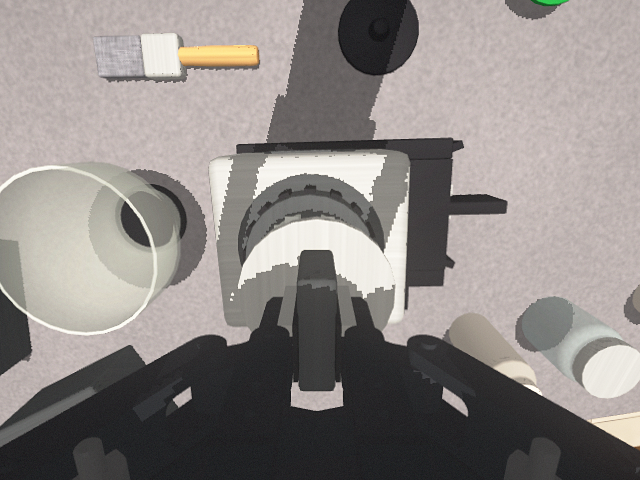

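Request:
{"op": "play_rows", "data": {
  "targets": [
    {"fingers":0,"tx":0.002,"ty":-0.004,"tz":-0.004,"twist":0},
    {"fingers":0,"tx":0.001,"ty":-0.002,"tz":-0.006,"twist":0},
    {"fingers":0,"tx":0,"ty":0,"tz":-0.007,"twist":0},
    {"fingers":0,"tx":0,"ty":0,"tz":-0.006,"twist":0},
    {"fingers":0,"tx":0,"ty":0,"tz":0,"twist":0}
  ]
}}

```text
t: 21.82
position: [576.5, -266.2, 273.4]
ee_rot: [[0.19, 0.982, -0.007], [0.982, -0.19, -0.014], [-0.015, -0.004, -1.0]]
contact_force: [0.1, 0.7, -3.9]
opening: 13.2
```

```bash
python3 snap.py w18
```

```text
21.8167 [ 576.5 -266.2  273.4] [ 576.6 -266.3  273.7] yaw 79.07 F [ 0.1  0.7 -3.9] M [ 0.04  0.05 -0.01] op 13.2
```

View pics/w18.png

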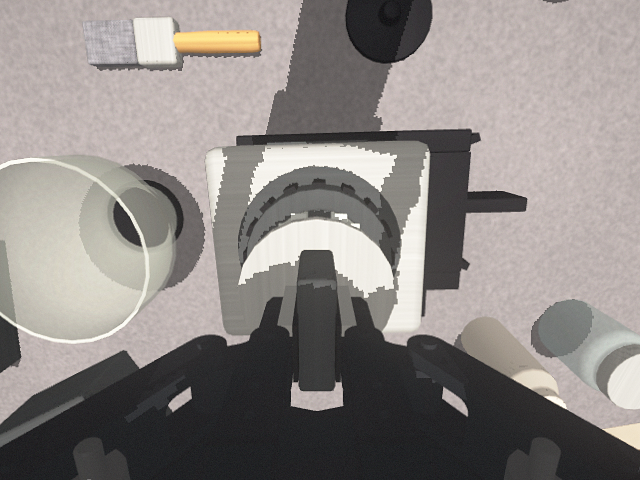

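Run:
```python
from h import *
c=wc('w18');im=cv2.imread('pics/w18.png')
t=np.linspace(0,2*np.pi,90)
for r,z in [(42,195),(42,200)]:
    p=proj(c,[[573.3+r*np.cos(a),-266.2+r*np.sin(a),z] for a in t]);print(p.min(0),p.max(0))
print(proj(c,[[573.3,-266.2,201],[576.5,-266.2,201]]))
for q in t[::6]:
    for r,z,col in [(42,201,(0,0,255)),(42,175,(255,0,0))]:
        p=proj(c,[[573.3+r*np.cos(q),-266.2+r*np.sin(q),z]])[0];cv2.circle(im,tuple(int(v*1) for v in p),1,col,-1)
crop(im,225,150,190,110,4,'pics/w18c.png')
```

```text
[247.62911659 185.92155332] [389.57672757 321.04981799]
[245.8996315 187.0371837] [391.14936816 325.0177689 ]
[[318.29270452 260.42458317]
 [319.33745465 265.57979907]]
```

View pics/w18c.png

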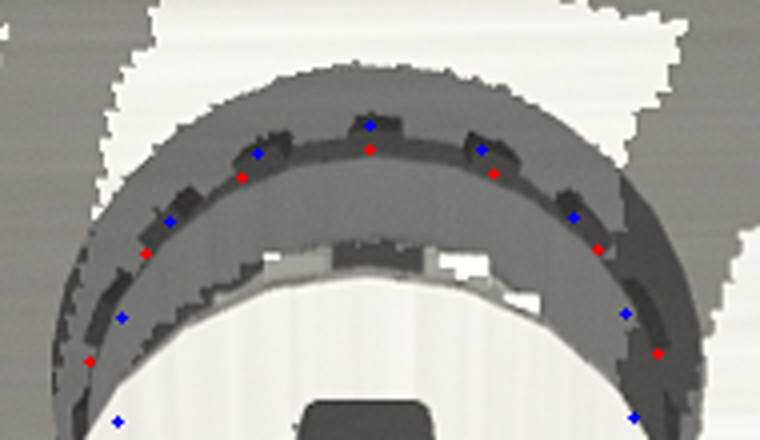

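Request:
{"op": "play_rows", "data": {
  "targets": [
    {"fingers":0,"tx":-0.001,"ty":0.0015,"tz":-0.003,"twist":-0.2},
    {"fingers":0,"tx":0,"ty":0,"tz":-0.004,"twist":0},
    {"fingers":0,"tx":0,"ty":0,"tz":-0.004,"twist":0},
    {"fingers":0,"tx":0,"ty":0,"tz":0,"twist":0}
  ]
}}

```text
t: 22.2
position: [576.1, -264.4, 261.7]
ee_rot: [[0.193, 0.981, -0.007], [0.981, -0.193, -0.014], [-0.015, -0.004, -1.0]]
contact_force: [-0.9, 0.1, -3.3]
opening: 13.1
```

Request:
{"op": "play_rows", "data": {
  "targets": [
    {"fingers":0,"tx":-0.0008,"ty":0,"tz":-0.003,"twist":0},
    {"fingers":0,"tx":0,"ty":0,"tz":-0.003,"twist":0},
    {"fingers":0,"tx":0,"ty":0,"tz":0,"twist":0}
  ]
}}

```text
t: 22.45
position: [575.3, -264.3, 255.3]
ee_rot: [[0.193, 0.981, -0.007], [0.981, -0.193, -0.015], [-0.016, -0.004, -1.0]]
contact_force: [-0.6, 1.0, -3.3]
opening: 13.0
```

Request:
{"op": "play_rows", "data": {
  "targets": [
    {"fingers":0,"tx":0,"ty":0,"tz":-0.003,"twist":0},
    {"fingers":0,"tx":0,"ty":0,"tz":-0.003,"twist":0},
    {"fingers":0,"tx":0,"ty":0,"tz":0,"twist":0}
  ]
}}

```text
t: 22.7
position: [575.3, -264.4, 249.0]
ee_rot: [[0.193, 0.981, -0.006], [0.981, -0.193, -0.015], [-0.016, -0.003, -1.0]]
contact_force: [-0.4, -0.2, -2.9]
opening: 13.2
```

Request:
{"op": "play_rows", "data": {
  "targets": [
    {"fingers":0,"tx":0,"ty":0,"tz":-0.003,"twist":0},
    {"fingers":0,"tx":0,"ty":0,"tz":-0.003,"twist":0},
    {"fingers":0,"tx":0,"ty":0,"tz":0,"twist":0}
  ]
}}

```text
t: 22.95
position: [575.7, -264.6, 243.1]
ee_rot: [[0.193, 0.981, -0.005], [0.981, -0.193, -0.015], [-0.016, -0.002, -1.0]]
contact_force: [-0.5, 0.7, 0.1]
opening: 13.1
```

Request:
{"op": "play_rows", "data": {
  "targets": [
    {"fingers":0,"tx":0,"ty":0,"tz":-0.003,"twist":0},
    {"fingers":0,"tx":0,"ty":0,"tz":-0.003,"twist":0}
  ]
}}

```text
t: 23.12
position: [576.1, -264.8, 239.1]
ee_rot: [[0.193, 0.981, -0.003], [0.981, -0.193, -0.016], [-0.016, -0.0, -1.0]]
contact_force: [-2.2, 2.2, 4.8]
opening: 13.1
```

Request:
{"op": "play_rows", "data": {
  "targets": [
    {"fingers":0,"tx":0,"ty":0,"tz":-0.003,"twist":0}
  ]
}}

```text
t: 23.2
position: [576.2, -264.8, 237.2]
ee_rot: [[0.193, 0.981, -0.003], [0.981, -0.193, -0.016], [-0.017, 0.001, -1.0]]
contact_force: [-2.6, 2.3, 6.7]
opening: 13.1
```

Request:
{"op": "play_rows", "data": {
  "targets": [
    {"fingers":0,"tx":0,"ty":0,"tz":-0.002,"twist":0}
  ]
}}

```text
t: 23.28
position: [576.3, -264.9, 236.2]
ee_rot: [[0.193, 0.981, -0.002], [0.981, -0.193, -0.017], [-0.017, 0.001, -1.0]]
contact_force: [-3.2, 1.7, 7.6]
opening: 13.2
```

Request:
{"op": "play_rows", "data": {
  "targets": [
    {"fingers":0,"tx":-0.001,"ty":0.0003,"tz":-0.002,"twist":0}
  ]
}}

```text
t: 23.37
position: [576.0, -264.8, 235.8]
ee_rot: [[0.193, 0.981, 0.0], [0.981, -0.193, -0.017], [-0.017, 0.004, -1.0]]
contact_force: [-1.3, 0.8, 6.1]
opening: 13.0
```

Request:
{"op": "play_rows", "data": {
  "targets": [
    {"fingers":0,"tx":0,"ty":0,"tz":-0.003,"twist":0}
  ]
}}

```text
t: 23.45
position: [576.3, -265.0, 235.5]
ee_rot: [[0.193, 0.981, 0.002], [0.981, -0.193, -0.018], [-0.018, 0.006, -1.0]]
contact_force: [-6.8, 2.1, 17.4]
opening: 13.2
```

Request:
{"op": "play_rows", "data": {
  "targets": [
    {"fingers":0,"tx":0,"ty":0,"tz":-0.003,"twist":0}
  ]
}}

```text
t: 23.53
position: [576.6, -265.1, 235.6]
ee_rot: [[0.193, 0.981, 0.004], [0.981, -0.193, -0.019], [-0.018, 0.007, -1.0]]
contact_force: [-6.4, 2.5, 13.5]
opening: 13.3
```

Request:
{"op": "play_rows", "data": {
  "targets": [
    {"fingers":0,"tx":-0.0015,"ty":0.0005,"tz":-0.004,"twist":0}
  ]
}}

```text
t: 23.62
position: [576.4, -265.0, 235.5]
ee_rot: [[0.193, 0.981, 0.008], [0.981, -0.193, -0.021], [-0.019, 0.012, -1.0]]
contact_force: [-3.2, 1.1, 16.2]
opening: 12.9
```

```bash
python3 snap.py w19
python3 - <<'E'
from h import *
im=optics.read_camera('scene');crop(im,190,190,160,120,5,'pics/s19.png')
s=read_state();print(s['position'].round(1),s['ee_rot'].round(3).tolist(),s['contact_force'].round(1),s['moment'].round(2))
im=cv2.imread('pics/w19.png');crop(im,215,160,200,150,4,'pics/w19c.png')
E
```

```text
23.6167 [ 576.4 -265.   235.5] [ 576.4 -265.   235.6] yaw 78.86 F [-3.2  1.1 16.2] M [0.75 0.56 0.03] op 12.9
[ 576.4 -265.   235.6] [[0.193, 0.981, 0.008], [0.981, -0.193, -0.021], [-0.019, 0.012, -1.0]] [-3.2  1.9 12.7] [0.67 0.65 0.  ]
```

View pics/w19c.png

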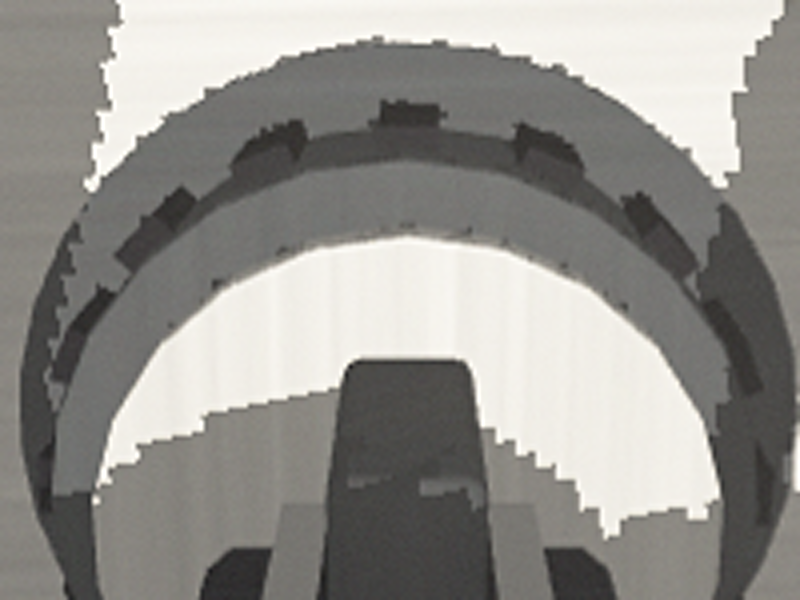

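View pics/s19.png

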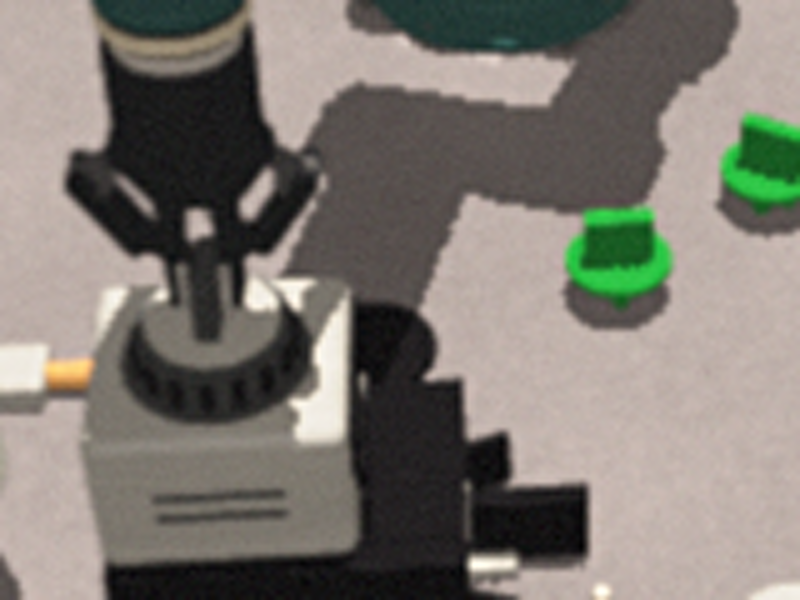

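Request:
{"op": "play_rows", "data": {
  "targets": [
    {"fingers":0,"tx":-0.0015,"ty":0.0005,"tz":-0.008,"twist":0}
  ]
}}

```text
t: 23.8
position: [576.6, -265.3, 235.0]
ee_rot: [[0.193, 0.981, 0.014], [0.981, -0.193, -0.024], [-0.02, 0.018, -1.0]]
contact_force: [-14.4, 5.6, 40.1]
opening: 13.2
```

Run:
```python
from h import *
for i in range(6):
    s=read_state();print(s['t'],s['position'].round(1),s['ee_rot'][:,2].round(3),s['contact_force'].round(1),s['moment'].round(2),round(s['opening'],1))
    im=optics.read_camera('wrist')
crop(im,215,160,200,150,4,'pics/w20c.png')
```

```text
23.8 [ 576.6 -265.3  235. ] [ 0.014 -0.024 -1.   ] [-14.4   5.6  40.1] [ 1.68  2.45 -0.01] 13.2
23.85 [ 576.6 -265.4  235.1] [ 0.015 -0.024 -1.   ] [-8.3  2.7 24.3] [ 1.12  1.35 -0.04] 13.1
23.9 [ 576.6 -265.4  235.1] [ 0.015 -0.024 -1.   ] [-8.9  3.3 25. ] [ 1.13  1.45 -0.02] 12.8
23.95 [ 576.6 -265.4  235.1] [ 0.015 -0.024 -1.   ] [-7.9  3.2 24.9] [ 1.18  1.5  -0.04] 13.0
24.0 [ 576.6 -265.4  235.1] [ 0.015 -0.024 -1.   ] [-7.8  3.4 24.7] [ 1.13  1.43 -0.05] 13.1
24.05 [ 576.6 -265.4  235.1] [ 0.015 -0.024 -1.   ] [-8.7  3.2 24.5] [ 1.17  1.43 -0.04] 12.6
```

View pics/w20c.png

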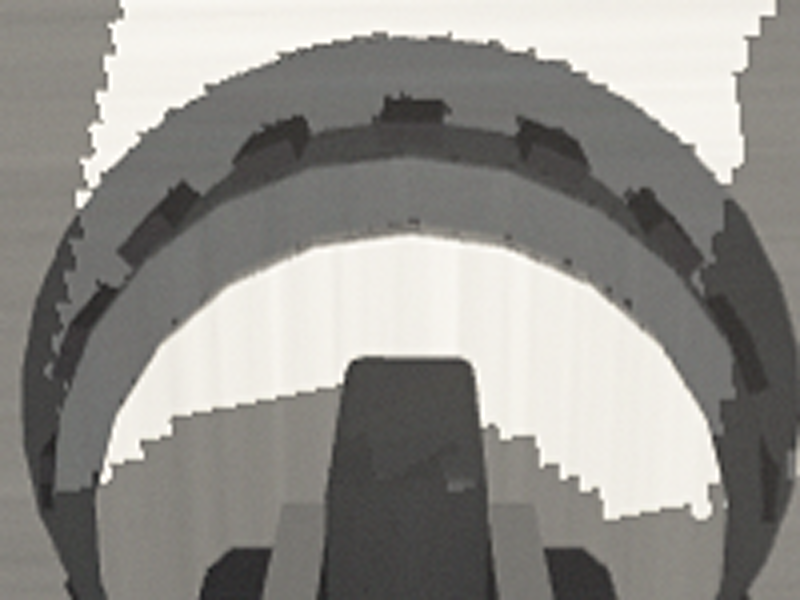

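Request:
{"op": "play_rows", "data": {
  "targets": [
    {"fingers":0,"tx":0,"ty":0,"tz":0.004,"twist":0},
    {"fingers":0,"tx":0,"ty":0,"tz":0.006,"twist":0},
    {"fingers":0,"tx":0,"ty":0,"tz":0,"twist":0}
  ]
}}

```text
t: 24.35
position: [576.2, -265.3, 249.1]
ee_rot: [[0.194, 0.981, 0.017], [0.981, -0.194, -0.025], [-0.021, 0.021, -1.0]]
contact_force: [-1.3, 0.2, -2.6]
opening: 13.2
```

Request:
{"op": "play_rows", "data": {
  "targets": [
    {"fingers":0,"tx":0,"ty":0,"tz":0.008,"twist":0},
    {"fingers":0,"tx":0,"ty":0,"tz":0.015,"twist":0},
    {"fingers":0,"tx":0,"ty":0,"tz":0.025,"twist":0},
    {"fingers":0,"tx":0,"ty":0,"tz":0.035,"twist":0},
    {"fingers":0,"tx":0,"ty":0,"tz":0,"twist":0}
  ]
}}

```text
t: 24.77
position: [574.6, -264.5, 326.4]
ee_rot: [[0.194, 0.981, 0.008], [0.981, -0.194, -0.021], [-0.019, 0.012, -1.0]]
contact_force: [2.3, -1.0, -0.5]
opening: 13.2
```

Request:
{"op": "play_rows", "data": {
  "targets": [
    {"fingers":0,"tx":0,"ty":0,"tz":0.035,"twist":0},
    {"fingers":0,"tx":0,"ty":0,"tz":0.035,"twist":0},
    {"fingers":0,"tx":0,"ty":0,"tz":0,"twist":0}
  ]
}}

```text
t: 25.02
position: [572.1, -263.1, 389.6]
ee_rot: [[0.193, 0.981, -0.001], [0.981, -0.193, -0.016], [-0.016, 0.002, -1.0]]
contact_force: [1.0, -1.2, -1.2]
opening: 13.0
```

Request:
{"op": "play_rows", "data": {
  "targets": [
    {"fingers":0,"tx":0,"ty":0,"tz":0.038,"twist":0},
    {"fingers":0,"tx":0,"ty":0,"tz":0.038,"twist":0},
    {"fingers":0,"tx":0,"ty":0,"tz":0,"twist":0}
  ]
}}

```text
t: 25.27
position: [569.6, -261.8, 454.5]
ee_rot: [[0.193, 0.981, -0.014], [0.981, -0.193, -0.009], [-0.012, -0.012, -1.0]]
contact_force: [1.0, -0.7, -0.6]
opening: 13.3
```

Request:
{"op": "play_rows", "data": {
  "targets": [
    {"fingers":0,"tx":0,"ty":0,"tz":-0.006,"twist":0},
    {"fingers":0,"tx":0,"ty":0,"tz":-0.01,"twist":0},
    {"fingers":0,"tx":0,"ty":0,"tz":-0.01,"twist":0},
    {"fingers":0,"tx":0,"ty":0,"tz":-0.01,"twist":0},
    {"fingers":0,"tx":0,"ty":0,"tz":-0.01,"twist":0},
    {"fingers":0,"tx":0,"ty":0,"tz":-0.01,"twist":0},
    {"fingers":0,"tx":0,"ty":0,"tz":-0.01,"twist":0},
    {"fingers":0,"tx":0,"ty":0,"tz":-0.01,"twist":0},
    {"fingers":0,"tx":0,"ty":0,"tz":-0.01,"twist":0},
    {"fingers":0,"tx":0,"ty":0,"tz":-0.01,"twist":0},
    {"fingers":0,"tx":0,"ty":0,"tz":-0.006,"twist":0},
    {"fingers":0,"tx":0,"ty":0,"tz":0,"twist":0}
  ]
}}

```text
t: 26.27
position: [566.8, -260.3, 325.3]
ee_rot: [[0.193, 0.981, -0.03], [0.981, -0.193, -0.001], [-0.007, -0.029, -1.0]]
contact_force: [0.3, 0.1, -3.1]
opening: 13.3
```

Request:
{"op": "play_rows", "data": {
  "targets": [
    {"fingers":0,"tx":0.002,"ty":-0.001,"tz":0.01,"twist":0},
    {"fingers":0,"tx":0.002,"ty":-0.001,"tz":0.01,"twist":0},
    {"fingers":0,"tx":0,"ty":0,"tz":0.01,"twist":0},
    {"fingers":0,"tx":0,"ty":0,"tz":0.01,"twist":0},
    {"fingers":0,"tx":0,"ty":0,"tz":0.01,"twist":0},
    {"fingers":0,"tx":0,"ty":0,"tz":0.01,"twist":0},
    {"fingers":0,"tx":0,"ty":0,"tz":0,"twist":0}
  ]
}}

```text
t: 26.85
position: [572.9, -263.4, 397.6]
ee_rot: [[0.193, 0.981, -0.022], [0.981, -0.193, -0.006], [-0.01, -0.02, -1.0]]
contact_force: [0.0, -0.1, -1.9]
opening: 13.2
```

Request:
{"op": "play_rows", "data": {
  "targets": [
    {"fingers":0,"tx":0,"ty":0,"tz":-0.035,"twist":0},
    {"fingers":0,"tx":0,"ty":0,"tz":-0.035,"twist":0},
    {"fingers":0,"tx":0,"ty":0,"tz":0,"twist":0}
  ]
}}

```text
t: 27.1
position: [575.4, -264.6, 334.5]
ee_rot: [[0.193, 0.981, -0.008], [0.981, -0.193, -0.012], [-0.014, -0.006, -1.0]]
contact_force: [-1.5, 1.1, -5.3]
opening: 13.0
```

Request:
{"op": "play_rows", "data": {
  "targets": [
    {"fingers":0,"tx":0,"ty":0,"tz":-0.035,"twist":0},
    {"fingers":0,"tx":0,"ty":0,"tz":0,"twist":0}
  ]
}}

```text
t: 27.27
position: [572.9, -263.4, 297.4]
ee_rot: [[0.193, 0.981, -0.013], [0.981, -0.193, -0.01], [-0.012, -0.011, -1.0]]
contact_force: [-5.4, 2.5, -8.9]
opening: 12.8
```

Request:
{"op": "play_rows", "data": {
  "targets": [
    {"fingers":0,"tx":0,"ty":0,"tz":-0.006,"twist":0},
    {"fingers":0,"tx":0,"ty":0,"tz":-0.007,"twist":0},
    {"fingers":0,"tx":0,"ty":0,"tz":-0.007,"twist":0},
    {"fingers":0,"tx":0,"ty":0,"tz":-0.003,"twist":0},
    {"fingers":0,"tx":0,"ty":0,"tz":0,"twist":0}
  ]
}}

```text
t: 27.68
position: [577.5, -265.7, 283.6]
ee_rot: [[0.193, 0.981, -0.002], [0.981, -0.193, -0.016], [-0.016, 0.001, -1.0]]
contact_force: [-1.3, 0.5, -3.0]
opening: 13.1
```

Request:
{"op": "play_rows", "data": {
  "targets": [
    {"fingers":0,"tx":-0.001,"ty":0.0007,"tz":-0.004,"twist":0},
    {"fingers":0,"tx":-0.001,"ty":0.0006,"tz":-0.004,"twist":0},
    {"fingers":0,"tx":-0.0005,"ty":0,"tz":-0.004,"twist":0},
    {"fingers":0,"tx":0,"ty":0,"tz":-0.004,"twist":0},
    {"fingers":0,"tx":0,"ty":0,"tz":0,"twist":0}
  ]
}}

```text
t: 28.1
position: [577.6, -265.6, 271.6]
ee_rot: [[0.193, 0.981, 0.006], [0.981, -0.193, -0.02], [-0.018, 0.01, -1.0]]
contact_force: [-0.1, -0.3, -2.9]
opening: 13.2
```

Request:
{"op": "play_rows", "data": {
  "targets": [
    {"fingers":0,"tx":-0.002,"ty":0.001,"tz":0,"twist":0},
    {"fingers":0,"tx":0,"ty":0,"tz":0,"twist":0}
  ]
}}

```text
t: 28.27
position: [575.2, -264.4, 271.0]
ee_rot: [[0.193, 0.981, 0.005], [0.981, -0.193, -0.019], [-0.018, 0.009, -1.0]]
contact_force: [-0.1, -0.6, -3.3]
opening: 13.0
```

Request:
{"op": "play_rows", "data": {
  "targets": [
    {"fingers":0,"tx":0,"ty":0,"tz":-0.004,"twist":0},
    {"fingers":0,"tx":0,"ty":0,"tz":-0.005,"twist":0},
    {"fingers":0,"tx":0,"ty":0,"tz":-0.005,"twist":0},
    {"fingers":0,"tx":0,"ty":0,"tz":0,"twist":0}
  ]
}}

```text
t: 28.6
position: [575.1, -264.4, 256.0]
ee_rot: [[0.193, 0.981, 0.006], [0.981, -0.193, -0.019], [-0.018, 0.01, -1.0]]
contact_force: [0.3, 0.2, -2.5]
opening: 13.1
```

Request:
{"op": "play_rows", "data": {
  "targets": [
    {"fingers":0,"tx":0,"ty":0,"tz":-0.004,"twist":0},
    {"fingers":0,"tx":0,"ty":0,"tz":-0.005,"twist":0},
    {"fingers":0,"tx":0,"ty":0,"tz":-0.002,"twist":0},
    {"fingers":0,"tx":0,"ty":0,"tz":0,"twist":0}
  ]
}}

```text
t: 28.93
position: [575.0, -264.4, 243.2]
ee_rot: [[0.193, 0.981, 0.005], [0.981, -0.193, -0.019], [-0.018, 0.009, -1.0]]
contact_force: [0.6, -0.4, -0.2]
opening: 13.2
```

Request:
{"op": "play_rows", "data": {
  "targets": [
    {"fingers":0,"tx":-0.0005,"ty":0.0002,"tz":-0.014,"twist":0}
  ]
}}

```text
t: 29.02
position: [576.4, -265.2, 233.8]
ee_rot: [[0.193, 0.981, 0.011], [0.981, -0.193, -0.022], [-0.02, 0.015, -1.0]]
contact_force: [-15.5, 1.3, 88.9]
opening: 13.1
```

Run:
```python
from h import *
for i in range(3):
    s=read_state();print(s['t'],s['position'].round(1),s['ee_rot'][:,2].round(3),s['contact_force'].round(1),s['moment'].round(2),round(s['opening'],1))
    im=optics.read_camera('wrist')
crop(im,215,160,200,150,4,'pics/w21c.png')
```

```text
29.0167 [ 576.4 -265.2  233.8] [ 0.011 -0.022 -1.   ] [-15.5   1.3  88.9] [1.02 1.68 0.03] 13.1
29.0667 [ 576.6 -264.9  234.5] [ 0.012 -0.022 -1.   ] [-1.7  2.6  9. ] [0.39 0.48 0.05] 12.9
29.1167 [ 576.6 -264.9  234.2] [ 0.012 -0.022 -1.   ] [-1.4  0.7 11.8] [0.38 0.21 0.03] 13.1
```

View pics/w21c.png

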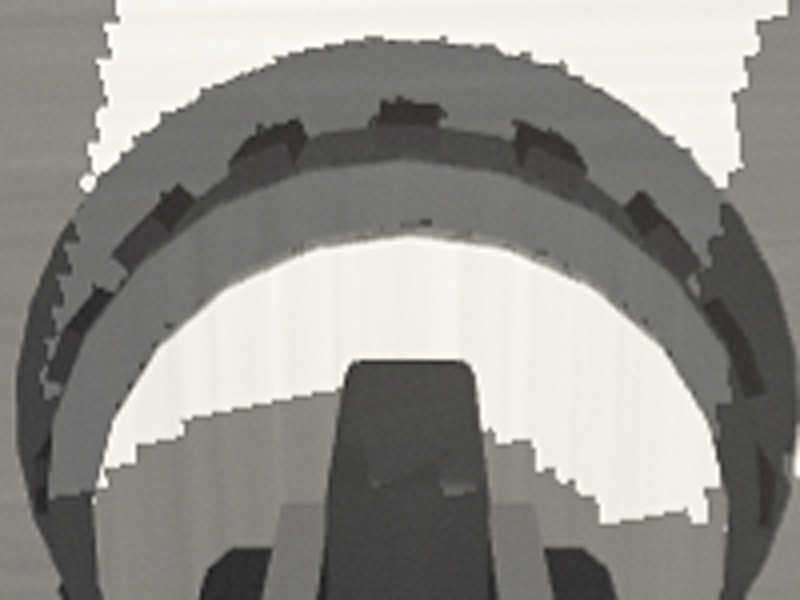

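Request:
{"op": "play_rows", "data": {
  "targets": [
    {"fingers":0,"tx":-0.0005,"ty":0.0002,"tz":-0.005,"twist":0}
  ]
}}

```text
t: 29.25
position: [576.7, -265.1, 234.2]
ee_rot: [[0.193, 0.981, 0.014], [0.981, -0.193, -0.023], [-0.02, 0.018, -1.0]]
contact_force: [-9.4, 4.5, 16.3]
opening: 13.2
```

Run:
```python
from h import *
for i in range(4):
    s=read_state();print(s['t'],s['position'].round(1),s['ee_rot'][:,2].round(3),s['contact_force'].round(1),s['moment'].round(2),round(s['opening'],1))
    im=optics.read_camera('wrist')
crop(im,215,160,200,150,4,'pics/w22c.png')
im=optics.read_camera('scene');cv2.imwrite('pics/s22.png',im);crop(im,190,210,160,110,5,'pics/s22c.png')
im=optics.read_camera('top');cv2.imwrite('pics/t22.png',im)
print(read_state()['contact_force'])
```

```text
29.25 [ 576.7 -265.1  234.2] [ 0.014 -0.023 -1.   ] [-9.4  4.5 16.3] [1.09 1.81 0.04] 13.2
29.3 [ 576.7 -265.   234.2] [ 0.015 -0.023 -1.   ] [-6.3  2.6 14.4] [0.8  1.12 0.03] 13.3
29.35 [ 576.7 -265.   234.2] [ 0.015 -0.023 -1.   ] [-6.3  3.  14. ] [0.82 1.13 0.02] 13.0
29.4 [ 576.7 -265.   234.2] [ 0.015 -0.023 -1.   ] [-6.7  2.9 14.1] [0.85 1.17 0.03] 13.2
[-6.17370432  2.78297425 13.88401057]
```

View pics/s22c.png

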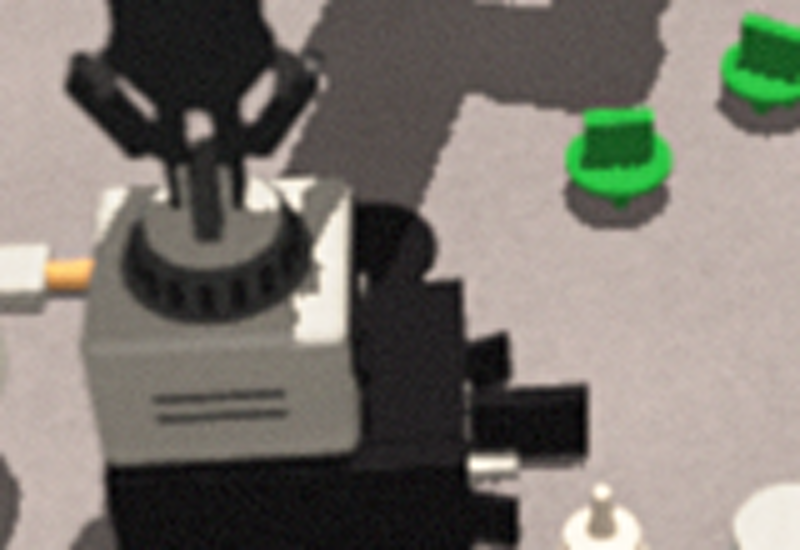

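View pics/t22.png

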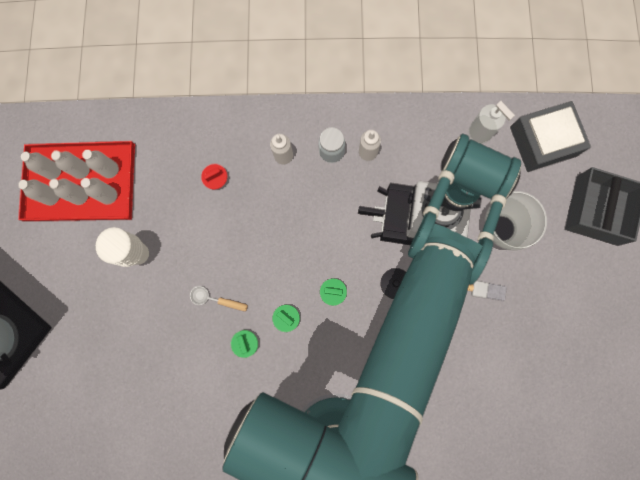

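View pics/w22c.png

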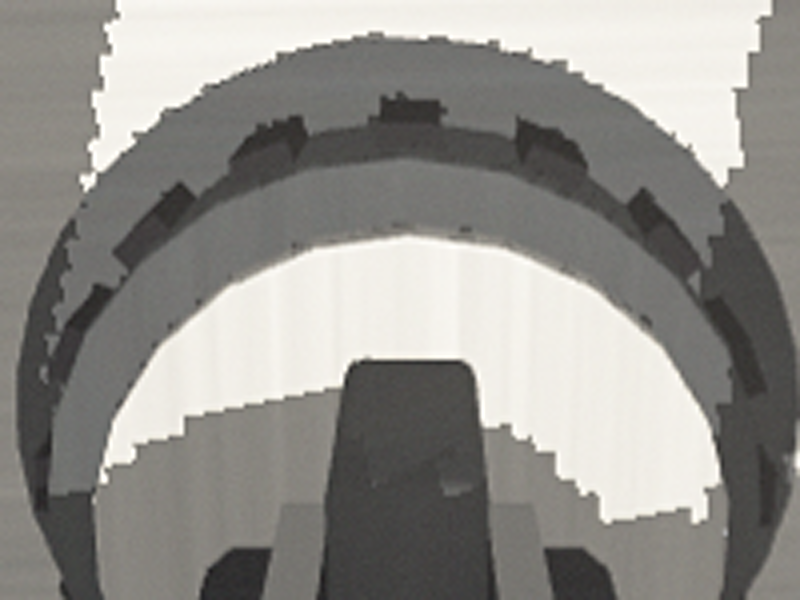

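Request:
{"op": "play_rows", "data": {
  "targets": [
    {"fingers":0,"tx":-0.002,"ty":0.001,"tz":-0.007,"twist":0}
  ]
}}

```text
t: 29.63
position: [576.5, -265.0, 234.1]
ee_rot: [[0.193, 0.981, 0.021], [0.981, -0.193, -0.026], [-0.022, 0.025, -0.999]]
contact_force: [-5.8, 1.9, 26.1]
opening: 13.2
```

Run:
```python
from h import *
for i in range(5):
    s=read_state();print(s['t'],s['position'].round(1),s['ee_rot'][:,2].round(3),s['contact_force'].round(1),s['moment'].round(2),round(s['opening'],1))
    im=optics.read_camera('wrist')
```

```text
29.6333 [ 576.5 -265.   234.1] [ 0.021 -0.026 -0.999] [-5.8  1.9 26.1] [0.93 1.17 0.02] 13.2
29.6833 [ 576.4 -264.9  234.2] [ 0.021 -0.026 -0.999] [-5.1  1.6 17.6] [0.8  1.09 0.01] 13.3
29.7333 [ 576.5 -264.9  234.2] [ 0.021 -0.026 -0.999] [-5.2  2.2 19. ] [0.86 1.13 0.03] 13.1
29.7833 [ 576.5 -264.9  234.1] [ 0.021 -0.026 -0.999] [-4.9  1.5 18.6] [0.88 1.11 0.02] 12.7
29.8333 [ 576.5 -265.   234.2] [ 0.021 -0.026 -0.999] [-5.2  2.7 19.2] [0.95 1.16 0.03] 13.1
```

Request:
{"op": "play_rows", "data": {
  "targets": [
    {"fingers":0,"tx":0,"ty":0,"tz":0.006,"twist":0},
    {"fingers":0,"tx":0,"ty":0,"tz":0.008,"twist":0},
    {"fingers":0,"tx":0,"ty":0,"tz":0.015,"twist":0},
    {"fingers":0,"tx":0,"ty":0,"tz":0.03,"twist":0},
    {"fingers":0,"tx":0,"ty":0,"tz":0.038,"twist":0},
    {"fingers":0,"tx":0,"ty":0,"tz":0,"twist":0},
    {"fingers":0,"tx":0,"ty":0,"tz":0,"twist":0}
  ]
}}

```text
t: 30.47
position: [576.0, -264.8, 338.4]
ee_rot: [[0.194, 0.981, 0.023], [0.981, -0.193, -0.027], [-0.022, 0.028, -0.999]]
contact_force: [-0.3, 0.1, -4.4]
opening: 12.9
```

```bash
python3 snap.py w23; python3 -c "
from h import *
im=cv2.imread('pics/w23.png');crop(im,225,205,180,130,4,'pics/w23c.png');print(read_state()['ee_rot'][:,2].round(4))"
```

```text
30.4667 [ 576.  -264.8  338.4] [ 576.7 -265.1  339.5] yaw 78.83 F [-0.3  0.1 -4.4] M [ 0.01  0.07 -0.03] op 12.9
[ 0.0252 -0.0283 -0.9993]
```

View pics/w23c.png

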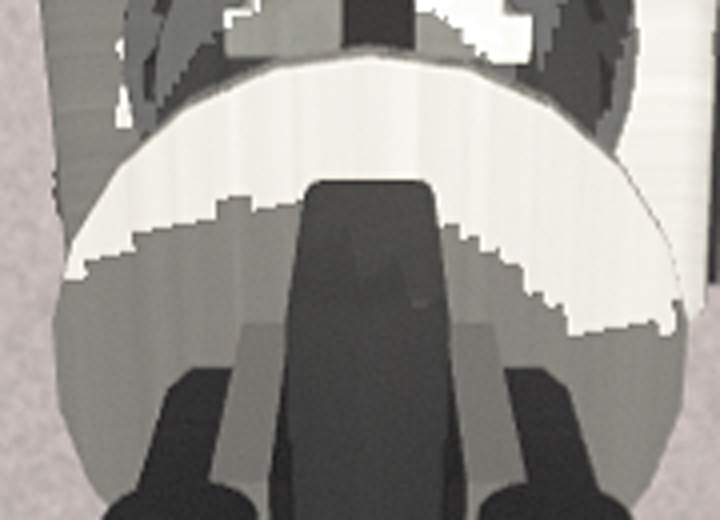

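Request:
{"op": "play_rows", "data": {
  "targets": [
    {"fingers":0,"tx":0,"ty":0,"tz":0.038,"twist":0},
    {"fingers":0,"tx":0,"ty":0,"tz":0.038,"twist":0},
    {"fingers":0,"tx":0,"ty":0,"tz":0,"twist":0}
  ]
}}

```text
t: 30.77
position: [572.8, -263.1, 407.3]
ee_rot: [[0.193, 0.981, 0.01], [0.981, -0.193, -0.021], [-0.018, 0.014, -1.0]]
contact_force: [1.0, 0.0, -0.3]
opening: 12.8
```

Request:
{"op": "play_rows", "data": {
  "targets": [
    {"fingers":0,"tx":0,"ty":0,"tz":-0.01,"twist":0},
    {"fingers":0,"tx":0,"ty":0,"tz":-0.01,"twist":0},
    {"fingers":0,"tx":0,"ty":0,"tz":-0.01,"twist":0},
    {"fingers":0,"tx":0,"ty":0,"tz":-0.01,"twist":0},
    {"fingers":0,"tx":0,"ty":0,"tz":-0.01,"twist":0},
    {"fingers":0,"tx":0,"ty":0,"tz":-0.01,"twist":0},
    {"fingers":0,"tx":0,"ty":0,"tz":-0.008,"twist":0},
    {"fingers":0,"tx":0,"ty":0,"tz":-0.004,"twist":0},
    {"fingers":0,"tx":0,"ty":0,"tz":0,"twist":0}
  ]
}}

```text
t: 31.52
position: [567.9, -260.7, 311.9]
ee_rot: [[0.193, 0.981, -0.009], [0.981, -0.193, -0.011], [-0.013, -0.006, -1.0]]
contact_force: [0.3, -0.3, -2.5]
opening: 13.1
```

Request:
{"op": "play_rows", "data": {
  "targets": [
    {"fingers":0,"tx":0.003,"ty":-0.0015,"tz":-0.004,"twist":0},
    {"fingers":0,"tx":0.003,"ty":-0.0015,"tz":-0.006,"twist":0},
    {"fingers":0,"tx":0.001,"ty":-0.0006,"tz":-0.006,"twist":0},
    {"fingers":0,"tx":0,"ty":0,"tz":-0.006,"twist":0},
    {"fingers":0,"tx":0,"ty":0,"tz":-0.006,"twist":0},
    {"fingers":0,"tx":0,"ty":0,"tz":-0.004,"twist":0},
    {"fingers":0,"tx":0,"ty":0,"tz":0,"twist":0}
  ]
}}

```text
t: 32.1
position: [577.2, -265.4, 278.6]
ee_rot: [[0.193, 0.981, -0.005], [0.981, -0.193, -0.013], [-0.014, -0.002, -1.0]]
contact_force: [-0.8, -0.1, -3.4]
opening: 13.3
```

Request:
{"op": "play_rows", "data": {
  "targets": [
    {"fingers":0,"tx":-0.0018,"ty":0.0008,"tz":-0.003,"twist":0},
    {"fingers":0,"tx":0,"ty":0,"tz":-0.004,"twist":0},
    {"fingers":0,"tx":0,"ty":0,"tz":-0.004,"twist":0},
    {"fingers":0,"tx":0,"ty":0,"tz":0,"twist":0}
  ]
}}

```text
t: 32.43
position: [575.2, -264.6, 267.0]
ee_rot: [[0.193, 0.981, -0.004], [0.981, -0.193, -0.013], [-0.014, -0.002, -1.0]]
contact_force: [0.4, -0.2, -3.9]
opening: 12.9
```

Request:
{"op": "play_rows", "data": {
  "targets": [
    {"fingers":0,"tx":0,"ty":0,"tz":-0.004,"twist":0},
    {"fingers":0,"tx":0,"ty":0,"tz":-0.004,"twist":0},
    {"fingers":0,"tx":0,"ty":0,"tz":-0.004,"twist":0},
    {"fingers":0,"tx":0,"ty":0,"tz":0,"twist":0}
  ]
}}

```text
t: 32.77
position: [575.3, -264.6, 254.2]
ee_rot: [[0.193, 0.981, -0.003], [0.981, -0.193, -0.014], [-0.014, -0.001, -1.0]]
contact_force: [-0.5, 0.7, -3.3]
opening: 13.0
```

Request:
{"op": "play_rows", "data": {
  "targets": [
    {"fingers":0,"tx":0,"ty":0,"tz":-0.004,"twist":0},
    {"fingers":0,"tx":0,"ty":0,"tz":-0.004,"twist":0},
    {"fingers":0,"tx":0,"ty":0,"tz":-0.002,"twist":0},
    {"fingers":0,"tx":0,"ty":0,"tz":0,"twist":0}
  ]
}}

```text
t: 33.1
position: [575.3, -264.6, 242.9]
ee_rot: [[0.193, 0.981, -0.004], [0.981, -0.193, -0.014], [-0.014, -0.001, -1.0]]
contact_force: [0.1, -0.0, -2.5]
opening: 13.1
```

Request:
{"op": "play_rows", "data": {
  "targets": [
    {"fingers":0,"tx":0,"ty":0,"tz":-0.008,"twist":0}
  ]
}}

```text
t: 33.18
position: [576.0, -265.0, 236.9]
ee_rot: [[0.193, 0.981, -0.001], [0.981, -0.193, -0.015], [-0.015, 0.002, -1.0]]
contact_force: [-1.7, 1.0, 5.0]
opening: 13.1
```

Request:
{"op": "play_rows", "data": {
  "targets": [
    {"fingers":0,"tx":0,"ty":0,"tz":-0.008,"twist":0}
  ]
}}

```text
t: 33.27
position: [576.2, -265.2, 233.9]
ee_rot: [[0.193, 0.981, 0.0], [0.981, -0.193, -0.016], [-0.015, 0.003, -1.0]]
contact_force: [-20.1, 7.7, 42.6]
opening: 13.2
```

Run:
```python
from h import *
for i in range(4):
    s=read_state();print(s['t'],s['position'].round(1),s['ee_rot'][:,2].round(3),s['contact_force'].round(1),s['moment'].round(2),round(s['opening'],1))
    im=optics.read_camera('wrist')
crop(im,215,160,200,150,4,'pics/w24c.png')
```

```text
33.2667 [ 576.2 -265.2  233.9] [ 0.    -0.016 -1.   ] [-20.1   7.7  42.6] [1.76 2.9  0.04] 13.2
33.3167 [ 576.4 -265.1  234.4] [ 0.001 -0.016 -1.   ] [-7.1  4.9 15.9] [0.97 1.42 0.05] 13.4
33.3667 [ 576.4 -265.1  234.2] [ 0.001 -0.016 -1.   ] [-10.2   3.8  19.8] [0.96 1.42 0.09] 13.1
33.4167 [ 576.3 -265.1  234.2] [ 0.001 -0.016 -1.   ] [-9.3  4.2 18.9] [0.96 1.43 0.04] 13.2
```

View pics/w24c.png

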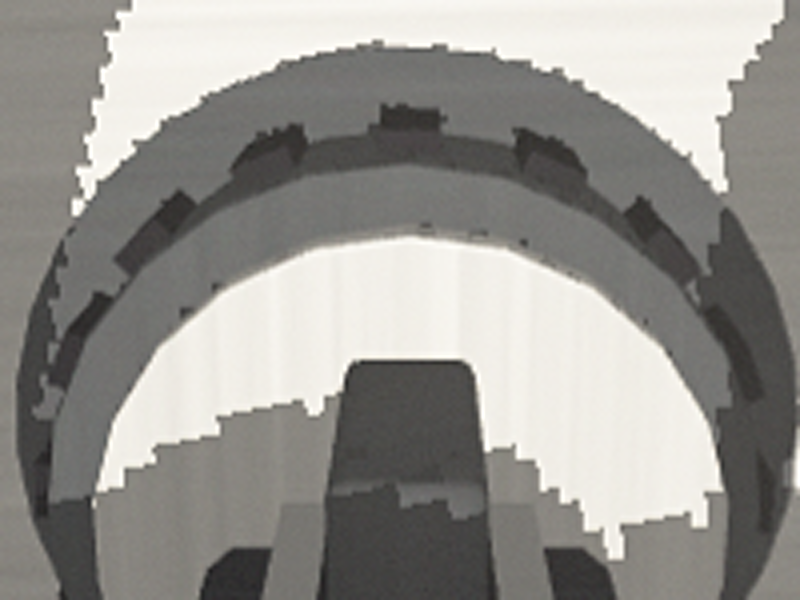

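Run:
```python
from h import *
im=optics.read_camera('scene');crop(im,190,210,160,110,5,'pics/s25.png')
for i in range(3):
    optics.read_camera('top')
    s=read_state();print(s['t'],s['position'].round(1),s['contact_force'].round(1))
```

```text
33.5667 [ 576.3 -265.1  234.3] [-9.5  4.2 20.2]
33.6167 [ 576.3 -265.1  234.3] [-9.3  5.  18.8]
33.6667 [ 576.3 -265.1  234.3] [-10.    4.2  19.7]
```

View pics/s25.png

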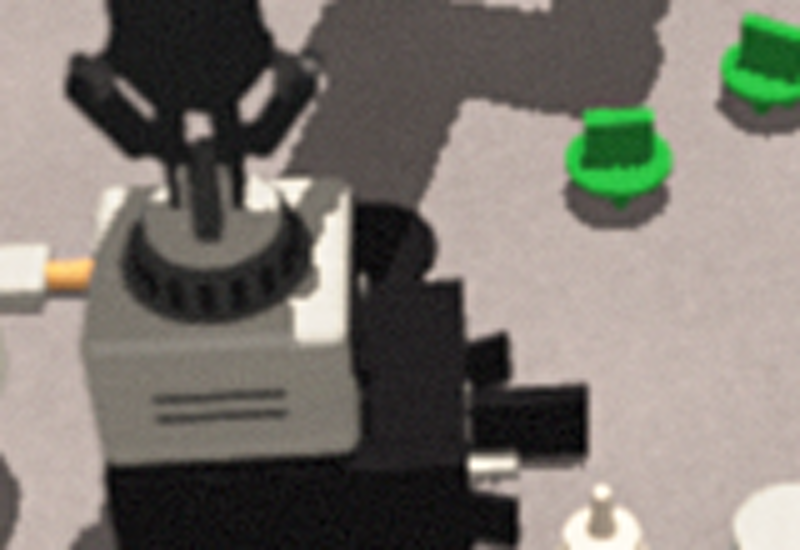

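The flange lies on the collar, the press is steady, and the tray is in the slot, so I'm handing the job in.

```bash
python3 -c "
from plant import job
print(job.sign_off())"
```

```text
the job is handed in; nothing more can be done
None
```

The grinder is back together, and I handed the job in at about 33.7 s with the arm still holding the burr down.

- **Tray:** I slid it by its fin into the slot until it met the stop (29 N, no further travel). The rear rim then matched the plinth's front face to about a millimetre. The part of the cup visible through the slot showed nothing amiss, though most of it was hidden.
- **Burr:** I lowered the steel burr into the collar with its splines meshed. It touched the spring at about TCP z 243 mm and stopped hard at 234.2 mm. The last reading was a steady 19 N upward, which leaves a margin over the 10.8 N spring. In the pictures the flange lies on the collar.
- **Re-seating:** The tool kept tilting a little as it pressed, so I lifted the burr out and re-seated it twice.
- **Force peak:** One of those presses peaked at 89 N at the wrist, under the 120 N limit. That push went through the held burr.
- **Disagreements:** The stop came about 1 mm lower in the last two presses than in the first, so the burr probably slid slightly in the pads. A tool tilt of about 0.5° and a 10 N side force remained at the end, and the flange's flushness cannot be read finer than about 0.5 mm from the images.
- **Other items:** In the top view taken shortly before the end, everything visible on the counter was where it started. The arm partly covered the hopper lid and the brush.

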